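# Cover the seed planter for the night

### The job

First take the orange scoop off the rim of the blue planter and lay it flat, hollow side up, in the grey tray. Then lift the clear lid off its sloping stand by its green bar and set it down on the planter, not letting it drop, so that it sits fully down and level with its lip inside the rim. Leave the planter where it stands and do not disturb the mister, pots, jar or tin.

Things in the scene. Friction and masses are not known exactly. Their poses are not given: they have to be found in the camera images.
- planter: Square blue glazed ceramic planter, loose, 1.8 kg, 150 x 150 mm outside, 120 mm high, walls 8 mm (opening 134 x 134 mm). Origin: centre of its underside; x and y run along its sides, z up. Inside, a black plug insert with seedlings reaches 65 mm above the underside; nothing stands higher.
- planter_rim (a point): Centre of the planter's open top, level with its rim, 120 mm above its underside; axes as the planter's.
- lid: Loose clear acrylic lid edged green: plate 160 x 160 x 4 mm. Origin: centre of the plate's underside; z out of its top. Below, a square green lip, 126 mm outside, 10 mm deep, has 4 mm to spare each side in the rim. On top a green bar handle, 60 mm along x, 14 mm wide (y), 4 to 34 mm above the origin. Starts on the stand, top up, tilted 35 deg, x up the slope.
- stand: Fixed wooden stand, deck sloping 35 degrees, 170 mm along the slope, 150 mm wide, low edge towards its own -x. A ledge along the low edge, 14 mm proud of the deck, stops the lid from sliding. Origin: centre of its footprint, on the table; the deck's centre is 75 mm above it, the high edge about 125 mm up.
- tray: Loose shallow grey plastic tray, 268 mm along its x, 110 mm along y, 22 mm high, walls and floor 4 mm (260 x 102 mm inside). Origin: centre of its underside.
- tray_in (a point): Centre of the tray's inner floor, 4 mm above its underside; axes as the tray's.
- scoop: Loose flat-bottomed orange plastic scoop, 200 mm long along x. Origin: middle of its length, on its underside. Handle: bar from x = -100 to +10 mm, 20 mm wide, 24 mm high. Blade: trough from x = +10 to +100 mm, 60 mm wide, 28 mm high, hollow side up (+z). Balances near x = -6 mm. Starts lying across the planter from one wall to the facing one.
- mister: Loose stainless steel plant mister, a bystander, 68 mm diameter, 175 mm high, with a black spray head. Origin: centre of its underside.
- pot_a: Loose small terracotta pot, a bystander, 64 mm across, 55 mm high. Origin: centre of its underside.
- pot_b: Loose terracotta pot, a bystander, 90 mm across, 80 mm high. Origin: centre of its underside.
- jar: Loose glass jar with a brass cap, a bystander, 66 mm across, 85 mm high. Origin: centre of its underside.
- tin: Loose tin with a yellow label, a bystander, 72 mm across, 100 mm high. Origin: centre of its underside.
There are look-alikes about, which are no part of the job. There is more than one size of the lid; the one meant has the size given above.

How it is judged:
By the outcome, as a careful person would: the job done as asked, in the order asked, and still so for the second after the job is handed in, with the robot touching nothing.
It also fails if it takes over 56 s, if anything falls off the work surface, if the arm or the gripper's body presses on something with over 40 N, if the wrist force passes 120 N, or if a joint passes its speed limit or range.

### The arm

A 6-joint arm with a two-finger parallel gripper is mounted at the origin on the work surface. World frame = base frame: x ahead of the robot, y to its left, z up, the work surface at z = 0. Lengths are in mm, angles in rad, forces in N, time in s.
With the tool pointing down it reaches from about 275 to 750 mm from the base axis. Payload 10.2 kg.
Tool frame: the origin (TCP) lies midway between the tips of the shut fingers; the grasp point (between the pads) lies 19 mm behind it; z points along the fingers, y is the line along which they close (so a half turn about z gives the same grasp; the last joint's range is limited). The gripper opens to 85 mm and grips with 20 to 120 N. Pads are 22 mm wide; open, the fingers measure 114 mm over their backs; the gripper's body (76 mm by 85 mm) begins 54 mm behind the grasp point. The pads swing forward as they close: fully open they stand 13 mm farther back than shut.
Start: joints at [1.121, 0.313, 1.498, -0, 1.331, -0.223], TCP at [118.064, 511.558, 231.294] pointing down, gripper open.
Joint ranges: [-2.94, 2.94], [-0.97, 2.17], [0.19, 2.56], [-1.23, 4.37], [0.02, 3.11], [-2.88, 2.88]. Speed limits (rad/s): [2.39, 2.39, 3.01, 3.14, 3.14, 3.14].

### API

Orientations are given as a unit quaternion [w, x, y, z].
In Python, from rig import ctrl gives the robot as it stands.
- The arm moves only by the tool arm_command, never from a script. Its argument "increments" is a list of rows, each an object with "dr": the turn, a rotation vector about the tool's x, y, z in units of pi/4 rad (1.0 is pi/4 rad), a list of three; "offset": the shift along the tool's x, y, z in units of 120 mm (1.0 is 120 mm), a list of three; "hand": the opening, from -1 (shut) to 1 (fully open). A call has 1 to 8 rows; each row shifts and turns the commanded pose from where the row before left it, along the tool's axes as they then stand; what a row does not reach is not made up. A row lasts 1/10 s, in which the tool goes at most 50 mm and 8.59 degrees, less where a joint would pass 70% of its speed; a pose out of reach is approached as far as the arm can. A call with a number of a shift or a turn outside -1 to 1 is refused whole. A call with a gripper value outside its range is refused whole. The fingers move at their own pace and stop on an object; "grip_force" is the grip in N (left out, the last holds). Time passes only in rows, so rows that do not move let the fingers close. It gives the time, the measured TCP pose, the force, the opening and the grip force at its end, in the units of the state.
- ctrl.sense(): the state, without advancing time (a new reading comes with each control period).
- ctrl.capture(name): name is "scene" or "side" or "wrist"; returns the picture (420x560x3 uint8, red, green, blue); there is no depth.
- ctrl.camera_info(name): a dict with "K" (3x3 intrinsics, pixels), "dist" ([k1, k2, p1, p2, k3] as OpenCV has them; the pictures are not rectified), "R" (3x3) and "t" (3): a world point X has camera coordinates R X + t. Camera axes: x right, y down, z forward; pixel columns grow to the right and rows downward; lengths in mm; the calibration is good to about 2 mm. A picture is of the moment at which its call begins: read the wrist's pose just before it. camera_info takes no time and is no camera call; for the wrist camera it gives the pose at the moment of the call.
- ctrl.finish_job(): hands the job in; it is judged then, once.
The state is a dict: "time_s": time; "joints": joint angles; "dq": joint speeds; "tau": joint torques, N m; "eef_pos": TCP position; "ee_rot": TCP orientation; "force": force on the tool from outside, world axes, zero at the start; "wrist_torque": the same for the moment, N m; "grip_width": opening from 0.0 (shut) to 1.0 (fully open); "grip_force": force on a finger pad.
Only numpy, scipy, OpenCV 4.12 (cv2) and the standard library are available. Lean on these libraries where they do the work, as an engineer would, in place of code of your own. Each camera call takes 0.05 s, during which the arm holds its last target. There are 200 camera calls.

## Working session

There is one attempt and no reset: what is moved stays moved. The work goes in short steps, Python scripts to look and compute and a tool call to move; the robot and the scene stay as the last step left them, time stands still between calls to the robot, and variables do not carry over. Pictures are saved under pics/ and viewed, at most 10 in all, crops included, and the job is handed in when it is done.

Besides the shell and the picture viewer there is one more tool, called after "Request:" by a JSON object that holds its "method" and its "body". arm_command: Moves the arm, as the interface text tells. Shifts and turns lie within -1 to 1; 1 stands for 120 mm of shift or pi/4 rad of turn. Its arguments: {"type":"object","properties":{"increments":{"type":"array"},"grip_force":{"type":"number"}},"required":["increments"]}

```bash
ls; mkdir -p pics
python3 - <<'E'
from rig import ctrl
import cv2
for n in ("scene","side"):
    cv2.imwrite(f"pics/{n}0.png",cv2.resize(ctrl.capture(n)[:,:,::-1],(800,600),interpolation=cv2.INTER_CUBIC))
    c=ctrl.camera_info(n);print(n,c)
print(ctrl.sense())
E
```

```text
pics
scene {'K': array([[447.60955819,   0.        , 284.02393259],
       [  0.        , 447.60955819, 205.72145846],
       [  0.        ,   0.        ,   1.        ]]), 'dist': array([0.03287387, 0.        , 0.        , 0.        , 0.        ]), 'R': array([[ 0.64997879,  0.75982354,  0.01399115],
       [ 0.65236082, -0.54841884, -0.52312726],
       [-0.3898114 ,  0.3491489 , -0.85213973]]), 't': array([-317.12700451, -298.30158204, 1490.0876252 ])}
side {'K': array([[449.28936368,   0.        , 284.83300871],
       [  0.        , 449.28936368, 206.83003705],
       [  0.        ,   0.        ,   1.        ]]), 'dist': array([-0.09488424,  0.        ,  0.        ,  0.        ,  0.        ]), 'R': array([[ 9.91323709e-01, -1.31441282e-01,  7.02562841e-04],
       [-7.19438847e-02, -5.47055037e-01, -8.33999319e-01],
       [ 1.10006280e-01,  8.26712753e-01, -5.51765025e-01]]), 't': array([-517.09338944,  117.43185745, 1377.68988762])}
{'time_s': 0.1, 'joints': array([ 1.12061124e+00,  3.13396718e-01,  1.49831724e+00,  5.27932297e-06,
        1.33101552e+00, -2.23413709e-01]), 'dq': array([-6.12028682e-05, -1.42219605e-03, -1.78142640e-03, -9.27869509e-04,
       -1.57779964e-03, -2.32786839e-04]), 'tau': array([ 3.22416236e-03, -4.12902296e+01, -2.60140157e+01, -1.87453666e-04,
        3.01924774e-03,  6.80262374e-06]), 'eef_pos': array([117.95804011, 511.3544609 , 230.8074568 ]), 'ee_rot': array([-1.90260523e-04,  1.13143499e-01,  9.93578495e-01, -5.35626336e-04]), 'force': array([ 0.43541747, -1.19803122,  0.36098268]), 'wrist_torque': array([ 0.00250437, -0.01307467, -0.05251184]), 'grip_force': 0.0, 'grip_width': 0.9976883370065591}
```

View pics/scene0.png

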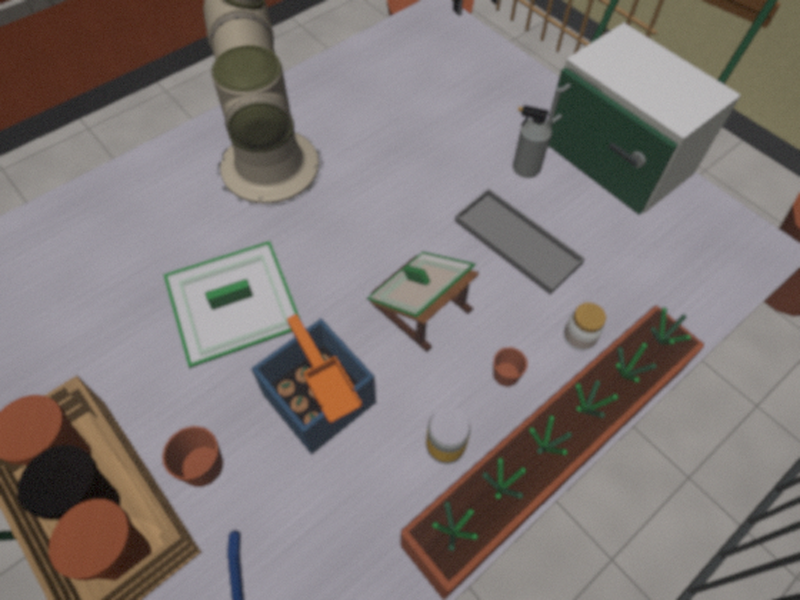

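View pics/side0.png

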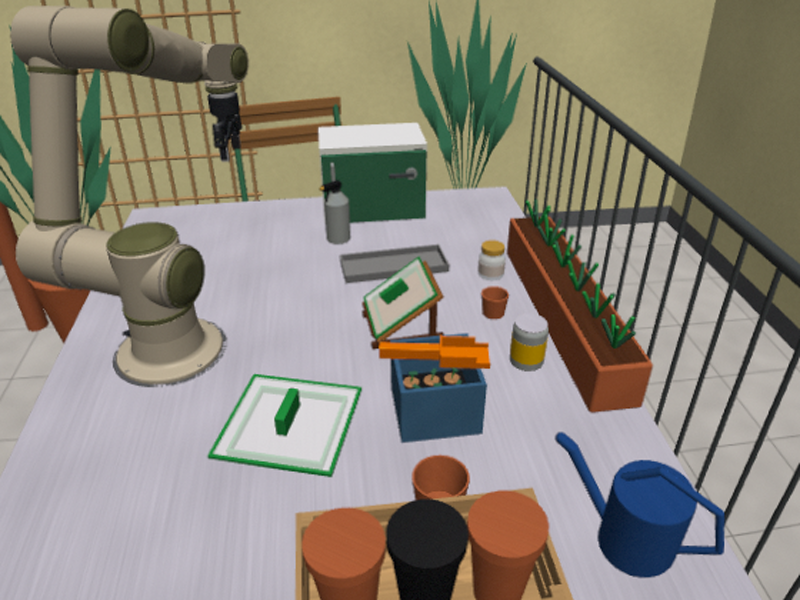

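The scene view shows the planter at about (314,385) with the scoop across it, the lid on its stand at (422,285), the tray at (520,240), and a bigger look-alike lid at (230,300). The side view shows the same: scoop (435,352), lid (402,298), tray (395,263). Next I'll enlarge crops.

```bash
python3 - <<'E'
from rig import ctrl
import cv2,numpy as np
def crop(n,x,y,w,h):
    im=ctrl.capture(n)[:,:,::-1]
    return cv2.resize(im[y:y+h,x:x+w],None,fx=6,fy=6,interpolation=cv2.INTER_CUBIC)
cv2.imwrite("pics/a.png",crop("scene",172,172,164,100) [:, :][:600,:800] if 0 else cv2.resize(crop("scene",172,165,168,155),(800,738))[:600])
a=crop("scene",170,170,133,100); cv2.imwrite("pics/a.png",a)
b=crop("side",248,175,133,100); cv2.imwrite("pics/b.png",b)
E
cat > h.py <<'E'
import cv2,numpy as np
from scipy.optimize import least_squares
from scipy.spatial.transform import Rotation as R
def proj(c,X):
    return cv2.projectPoints(np.asarray(X,float).reshape(-1,3),cv2.Rodrigues(c["R"])[0],c["t"],c["K"],c["dist"])[0][:,0]
def ray(c,p):
    u=cv2.undistortPoints(np.float64(p).reshape(-1,1,2),c["K"],c["dist"])[:,0]
    return -c["R"].T@c["t"], np.c_[u,np.ones(len(u))]@c["R"]
def atz(c,p,z):
    o,d=ray(c,p); return o+d*((z-o[2])/d[:,2])[:,None]
def tri(c1,p1,c2,p2):
    o1,d1=ray(c1,p1);o2,d2=ray(c2,p2);out=[]
    for a,b in zip(d1,d2):
        s=np.linalg.lstsq(np.c_[a,-b],o2-o1,rcond=None)[0]
        P,Q=o1+a*s[0],o2+b*s[1]; out.append(np.r_[(P+Q)/2,np.linalg.norm(P-Q)])
    return np.array(out)
E
```

```text
(no output)
```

View pics/a.png

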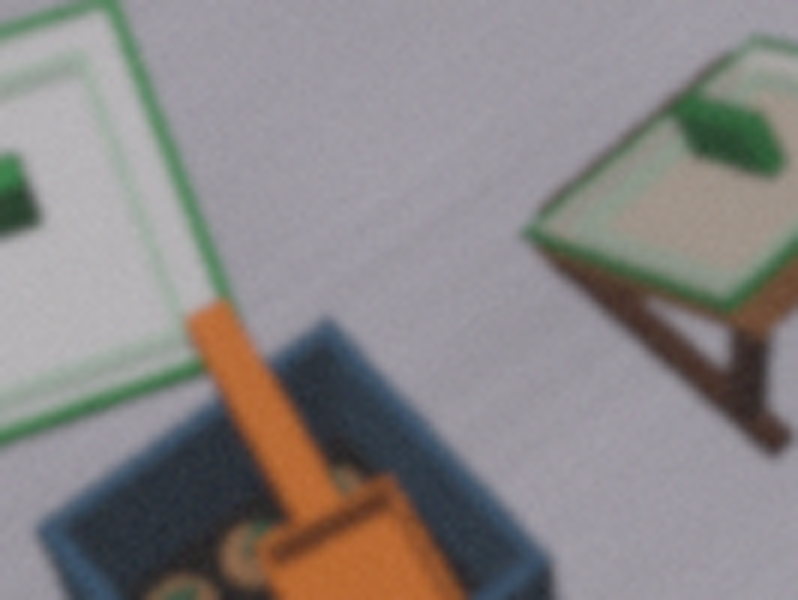

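View pics/b.png

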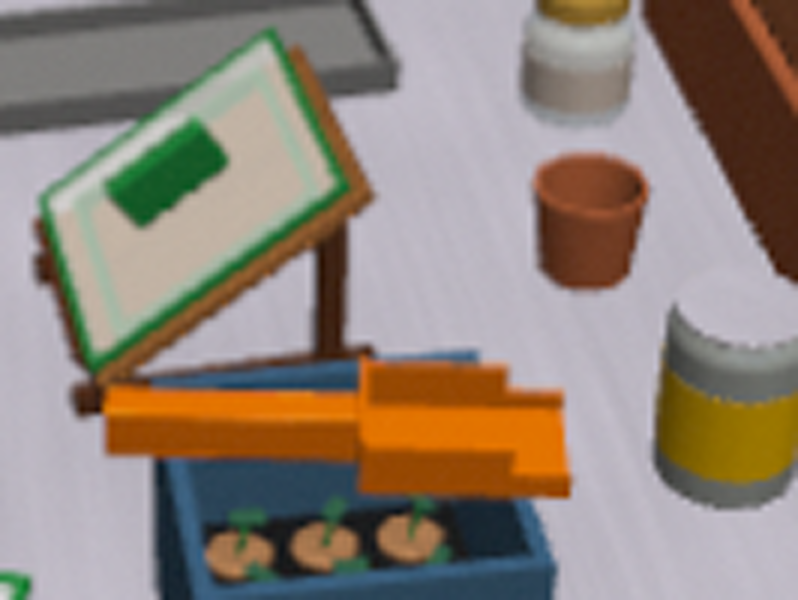

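The crops show the scoop hollow side up, handle end at scene (210,312) and side (107,420), the blade in side from (360,360) to (568,495). Lid corners are in scene at (528,232), (730,308), (760,38) and in side at (272,32), (347,187), (97,368), (42,200).

```bash
cat > m1.py <<'E'
from rig import ctrl
from h import *
from scipy.optimize import minimize
S,D=ctrl.camera_info("scene"),ctrl.camera_info("side")
f=lambda p,ox,oy,k:(np.array(p)+.5)/k-.5+np.array([ox,oy])
full=lambda p:f(p,0,0,800/560)
# lid corners: farlow, nearlow, nearhigh, farhigh ; model x up slope
ls=np.vstack([full([(423,252)]),f([(528,232),(730,308)],170,170,6),full([(475,264)])])
ld=f([(42,200),(97,368),(347,187),(272,32)],248,175,6)
print("lid tri",tri(S,ls,D,ld).round(1).tolist())
M=np.array([[-80,80,4],[-80,-80,4],[80,-80,4],[80,80,4]])
def res(q):
    X=R.from_rotvec(q[3:]).apply(M)+q[:3]
    return np.r_[proj(S,X)-ls,proj(D,X)-ld].ravel()
c=tri(S,ls,D,ld)[:,:3].mean(0)
r=least_squares(res,np.r_[c,0,-.6,0]);Rm=R.from_rotvec(r.x[3:])
print("lid",r.x[:3],Rm.as_matrix().round(3).tolist(),Rm.as_euler("ZYX",True),"rms",np.sqrt(np.mean(r.fun**2)))
np.savez("lid.npz",o=r.x[:3],R=Rm.as_matrix())
# tray
ts=full([(456,219),(488,191),(583,260),(552,292)])
print("tray z22",atz(S,ts,22).round(1).tolist(),atz(S,ts,22).mean(0))
td=full([(340,262),(447,250),(448,270),(345,280)])
print("side tray z22",atz(D,td[:2],22).round(1).tolist())
# scoop silhouettes
def box(x0,x1,w,h): return np.array([[x,y,z] for x in(x0,x1) for y in(-w,w) for z in(0,h)],float)
B=[box(-100,10,10,24),box(10,80,30,28),np.array([[100,y,z] for y in(-30,30) for z in(0,10)]+[[80,y,z] for y in(-30,30) for z in(0,10)],float)]
ms=[]
for n in("scene","side"):
    h=cv2.cvtColor(ctrl.capture(n),cv2.COLOR_RGB2HSV);m=cv2.inRange(h,(7,190,120),(18,255,255))
    k,l,st,cc=cv2.connectedComponentsWithStats(m);
    C=(222,258) if n=="scene" else (305,247)
    i=1+np.argmin([np.linalg.norm(cc[j]-C)-np.sqrt(st[j,4]) for j in range(1,k)]);print(n,st[i]);ms.append((l==i).astype(np.uint8))
def cost(q):
    t=0
    Rz=R.from_euler("z",q[3])
    for c,m in zip((S,D),ms):
        z=np.zeros((1680,2240),np.uint8)
        for b in B:
            p=proj(c,Rz.apply(b)+q[:3]);cv2.fillConvexPoly(z,cv2.convexHull(((p+.5)*4-.5).round().astype(np.int32)),255)
        z=cv2.resize(z,(560,420),interpolation=cv2.INTER_AREA)/255.
        t+=np.abs(z-m).sum()
    return t
g=f([(210,312)],170,170,6);a=atz(S,g,144)[0]; b=atz(S,full([(340,400)]),144)[0]
print(a,b);v=b-a;q0=np.r_[(a+v/np.linalg.norm(v)*100)[:2],120,np.arctan2(v[1],v[0])]
r=minimize(cost,q0,method="Nelder-Mead",options=dict(initial_simplex=q0+np.r_[np.zeros((1,4)),np.diag([10,10,8,.1])]))
print("scoop",r.x,r.fun,[m.sum() for m in ms])
E
python3 m1.py
```

```text
lid tri [[433.1, 92.5, 38.6, 0.4], [448.1, -64.4, 40.3, 2.3], [575.7, -53.4, 130.0, 0.0], [561.8, 104.6, 128.3, 0.1]]
lid [506.80778292  20.35021246  80.63254203] [[0.813, -0.085, -0.576], [0.074, 0.996, -0.042], [0.577, -0.009, 0.817]] [  5.21619759 -35.23562206  -0.62179206] rms 0.4121731748457316
tray z22 [[404.7, 213.6, 22.0], [392.7, 322.3, 22.0], [654.2, 342.9, 22.0], [666.2, 235.3, 22.0]] [529.4614056  278.51830368  22.        ]
side tray z22 [[385.9, 288.5, 22.0], [669.9, 314.3, 22.0]]
scene [225 266   2   2   2]
side [ 265  234   78   24 1134]
[ 443.87174488 -225.30484353  144.        ] [ 620.07143341 -256.21714813  144.        ]
scoop [ 6.06735632e+02  6.63650475e+01 -1.32241113e+02 -2.56412245e-01] 1361.4470588235295 [np.uint64(2), np.uint64(1134)]
```

```bash
sed -i 's/(7,190,120),(18/(5,140,100),(20/' m1.py; python3 m1.py | tail -4
```

```text
scene [ 202  221   51   75 1387]
side [ 264  183   79   75 1393]
[ 443.87174488 -225.30484353  144.        ] [ 620.07143341 -256.21714813  144.        ]
scoop [ 5.38123784e+02 -2.42123683e+02  1.20273898e+02 -1.76755323e-01] 418.1294117647059 [np.uint64(1387), np.uint64(1393)]
```

```bash
cat > plan.py <<'E'
# rows from the present commanded/measured pose to a target pose
from rig import ctrl
from h import *
def down(ang):  # tool z down, tool x at heading ang
    return R.from_rotvec(np.pi*np.array([np.cos(ang/2),np.sin(ang/2),0]))
def cur():
    s=ctrl.sense();q=s["ee_rot"];return np.array(s["eef_pos"]),R.from_quat([*q[1:],q[0]])
def rows(target,Rt,n=None,start=None,step=48):
    p,Rc=start or cur()
    rv=(Rc.inv()*Rt).as_rotvec();L=np.linalg.norm(target-p)
    n=n or int(max(1,np.ceil(L/step),np.ceil(np.linalg.norm(rv)/.145)))
    P,Q=p.copy(),Rc
    for i in range(1,n+1):
        want=p+(target-p)*i/n; o=(Q.inv().apply(want-P)/120).round(3)
        d=((Q.inv()*Rc*R.from_rotvec(rv*i/n)).as_rotvec()/(np.pi/4)).round(3)
        P=P+Q.apply(o*120);Q=Q*R.from_rotvec(d*np.pi/4)
        print(o.tolist(),d.tolist())
    return P,Q
E
python3 - <<'E'
from plan import *
rows(np.array([528,-238,275.]),down(-.177+np.pi))
E
```

```text
[-0.263, -0.295, -0.02] [-0.0, -0.0, -0.004]
[-0.262, -0.297, -0.02] [-0.0, -0.0, -0.003]
[-0.261, -0.297, -0.021] [-0.0, -0.0, -0.004]
[-0.261, -0.297, -0.02] [-0.0, -0.0, -0.003]
[-0.259, -0.299, -0.02] [-0.0, -0.0, -0.004]
[-0.259, -0.299, -0.02] [-0.0, -0.0, -0.003]
[-0.258, -0.299, -0.021] [-0.0, -0.0, -0.004]
[-0.257, -0.301, -0.02] [-0.0, -0.0, -0.003]
[-0.257, -0.301, -0.02] [-0.0, -0.0, -0.004]
[-0.255, -0.302, -0.02] [-0.0, -0.0, -0.003]
[-0.255, -0.303, -0.021] [-0.0, -0.0, -0.004]
[-0.254, -0.303, -0.02] [-0.0, -0.0, -0.003]
[-0.253, -0.304, -0.02] [-0.0, -0.0, -0.004]
[-0.252, -0.305, -0.02] [-0.0, -0.0, -0.003]
[-0.251, -0.305, -0.02] [-0.0, -0.0, -0.004]
[-0.251, -0.306, -0.021] [-0.0, -0.0, -0.003]
[-0.249, -0.307, -0.02] [-0.0, -0.0, -0.004]
[-0.249, -0.307, -0.02] [-0.0, -0.0, -0.003]
```

Request:
{"method": "arm_command", "body": {"increments": [{"offset": [-0.26, -0.3, -0.02], "dr": [0, 0, 0], "hand": 0.2}, {"offset": [-0.26, -0.3, -0.02], "dr": [0, 0, 0], "hand": 0.2}, {"offset": [-0.26, -0.3, -0.02], "dr": [0, 0, 0], "hand": 0.2}, {"offset": [-0.26, -0.3, -0.02], "dr": [0, 0, 0], "hand": 0.2}, {"offset": [-0.26, -0.3, -0.02], "dr": [0, 0, 0], "hand": 0.2}, {"offset": [-0.26, -0.3, -0.02], "dr": [0, 0, 0], "hand": 0.2}, {"offset": [-0.26, -0.3, -0.02], "dr": [0, 0, 0], "hand": 0.2}, {"offset": [-0.26, -0.3, -0.02], "dr": [0, 0, 0], "hand": 0.2}]}}

```text
time_s: 1.25
eef_pos: [296.9, 173.1, 250.9]
ee_rot: [0.001, 0.113, 0.994, 0.0]
force: [0.9, 0.4, 0.1]
grip_width: 0.6
grip_force: 0.0
```

Request:
{"method": "arm_command", "body": {"increments": [{"offset": [-0.26, -0.3, -0.02], "dr": [0, 0, 0], "hand": 0.2}, {"offset": [-0.26, -0.3, -0.02], "dr": [0, 0, 0], "hand": 0.2}, {"offset": [-0.26, -0.3, -0.02], "dr": [0, 0, 0], "hand": 0.2}, {"offset": [-0.26, -0.3, -0.02], "dr": [0, 0, 0], "hand": 0.2}, {"offset": [-0.26, -0.3, -0.02], "dr": [0, 0, 0], "hand": 0.2}, {"offset": [-0.26, -0.3, -0.02], "dr": [0, 0, 0], "hand": 0.2}, {"offset": [-0.26, -0.3, -0.02], "dr": [0, 0, 0], "hand": 0.2}, {"offset": [-0.26, -0.3, -0.02], "dr": [0, 0, 0], "hand": 0.2}]}}

```text
time_s: 2.05
eef_pos: [475.5, -164.0, 269.8]
ee_rot: [0.0, 0.113, 0.994, -0.0]
force: [0.6, 0.0, 0.3]
grip_width: 0.601
grip_force: 0.0
```

Run:
```python
from plan import *
s=ctrl.sense();print(s["time_s"],s["eef_pos"],s["joints"],s["grip_width"])
rows(np.array([528,-238,275.]),down(-.177+np.pi))
```

```text
2.05 [ 475.53267873 -163.97850697  269.81167229] [-5.65429288e-01  2.37674401e-01  1.49550272e+00  9.30170361e-05
  1.40812403e+00 -1.90892842e+00] 0.60054240148669
[-0.283, -0.251, -0.022] [-0.0, 0.0, -0.032]
[-0.276, -0.258, -0.021] [-0.0, 0.0, -0.032]
```

Request:
{"method": "arm_command", "body": {"increments": [{"offset": [-0.28, -0.25, -0.02], "dr": [0, 0, -0.03], "hand": 0.2}, {"offset": [-0.28, -0.26, -0.02], "dr": [0, 0, -0.03], "hand": 0.2}, {"offset": [0, 0, 0], "dr": [0, 0, 0], "hand": 0.2}]}}

```text
time_s: 2.35
eef_pos: [528.9, -239.9, 272.5]
ee_rot: [-0.001, 0.091, 0.996, 0.0]
force: [-0.3, 0.3, -1.3]
grip_width: 0.599
grip_force: 0.0
```

Run:
```python
from plan import *
W=ctrl.camera_info("wrist");im=ctrl.capture("wrist")
np.savez("w1.npz",im=im,**W);p,q=cur();print(p,q.as_matrix().round(3).tolist(),W["K"],-W["R"].T@W["t"],W["R"].round(3).tolist())
v=cv2.resize(im[:,:,::-1],(800,600),interpolation=cv2.INTER_CUBIC)
# overlay predicted scoop outline
Rz=R.from_euler("z",-.177);q=np.array([538.1,-242.1,120.3])
for b in ([[-100,-10,24],[10,-10,24],[10,10,24],[-100,10,24]],[[10,-30,28],[100,-30,28],[100,30,28],[10,30,28]]):
    P=(proj(W,Rz.apply(np.array(b,float))+q)+.5)*800/560-.5;print(P.round().tolist());cv2.polylines(v,[P.astype(np.int32)],True,(255,255,0),1)
cv2.imwrite("pics/w1.png",v)
```

```text
[ 528.00496967 -237.68956315  272.98460162] [[-0.984, 0.18, -0.002], [0.18, 0.984, 0.001], [0.002, 0.001, -1.0]] [[297.68658739   0.         277.20317004]
 [  0.         297.68658739 211.4692764 ]
 [  0.           0.           1.        ]] [ 450.116234  -226.3780143  415.2364314] [[0.182, 0.983, -0.001], [0.934, -0.173, 0.311], [0.306, -0.058, -0.95]]
[[380.0, 145.0], [383.0, 317.0], [412.0, 317.0], [413.0, 145.0]]
[[353.0, 319.0], [358.0, 434.0], [439.0, 433.0], [442.0, 319.0]]
```

View pics/w1.png

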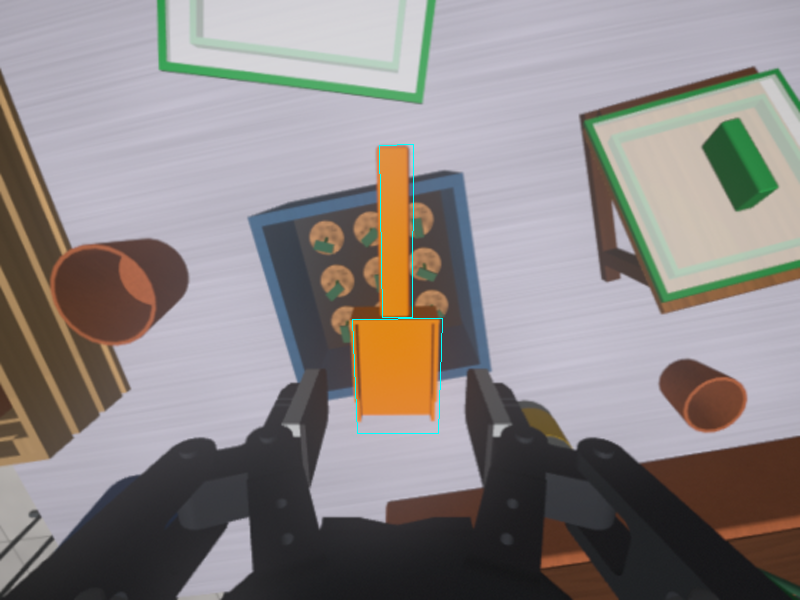

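The predicted outline matches the scoop in the wrist picture within about 2 px: handle from (394,147) to (397,317), blade sides at 355 and 440. I'm descending to grip the handle near its balance point.

Request:
{"method": "arm_command", "body": {"increments": [{"offset": [-0.02, -0.03, 0.32], "dr": [0, 0, 0], "hand": 0.2}, {"offset": [0, 0, 0.32], "dr": [0, 0, 0], "hand": 0.2}, {"offset": [0, 0, 0.32], "dr": [0, 0, 0], "hand": 0.2}, {"offset": [0, 0, 0.3], "dr": [0, 0, 0], "hand": 0.2}, {"offset": [0, 0, 0.01], "dr": [0, 0, 0], "hand": 0.2}, {"offset": [0, 0, 0], "dr": [0, 0, 0], "hand": -1}, {"offset": [0, 0, 0], "dr": [0, 0, 0], "hand": -1}, {"offset": [0, 0, 0], "dr": [0, 0, 0], "hand": -1}], "grip_force": 60}}

```text
time_s: 3.2
eef_pos: [530.3, -240.5, 124.9]
ee_rot: [0.002, 0.09, 0.996, -0.001]
force: [-1.2, 1.9, 7.8]
grip_width: 0.22
grip_force: 59.9
```

Request:
{"method": "arm_command", "body": {"increments": [{"offset": [0, 0, 0], "dr": [0, 0, 0], "hand": -1}, {"offset": [0, 0, 0], "dr": [0, 0, 0], "hand": -1}, {"offset": [0, 0, -0.1], "dr": [0, 0, 0], "hand": -1}, {"offset": [0, 0, -0.2], "dr": [0, 0, 0], "hand": -1}, {"offset": [0, 0, -0.3], "dr": [0, 0, 0], "hand": -1}, {"offset": [0, 0, -0.3], "dr": [0, 0, 0], "hand": -1}, {"offset": [0, 0, 0], "dr": [0, 0, 0], "hand": -1}]}}

```text
time_s: 3.9
eef_pos: [530.8, -241.0, 236.8]
ee_rot: [0.005, 0.09, 0.996, -0.003]
force: [0.1, 0.0, -0.9]
grip_width: 0.22
grip_force: 58.7
```

Run:
```python
from plan import *
W=ctrl.camera_info("wrist");im=ctrl.capture("wrist");im2=ctrl.capture("side")
np.savez("w2.npz",im=im,**W);p,q=cur();s=ctrl.sense();print(p,s["grip_width"]*85,s["force"],s["grip_force"],s["wrist_torque"])
a=im[:,:,::-1][100:300,130:400];b=im2[150:350,220:490,::-1]
cv2.imwrite("pics/w2.png",np.vstack([cv2.resize(a,(540*740//1000,300)),cv2.resize(b,(399,300))]))
v=cv2.resize(im[:,:,::-1],(560,420))
cv2.imwrite("pics/w2.png",cv2.resize(np.hstack([im[:360,:,::-1],im2[100:460][:320,200:520,::-1] if 0 else cv2.resize(im2[120:320,200:420,::-1],(396,360))]),(800,301)))
```

```text
[ 529.39930485 -240.07385214  231.47220578] 18.657717656296736 [ 0.06523641 -0.04346075 -1.60695991] 58.711379170417786 [-0.00088004  0.02930827 -0.05523628]
```

View pics/w2.png

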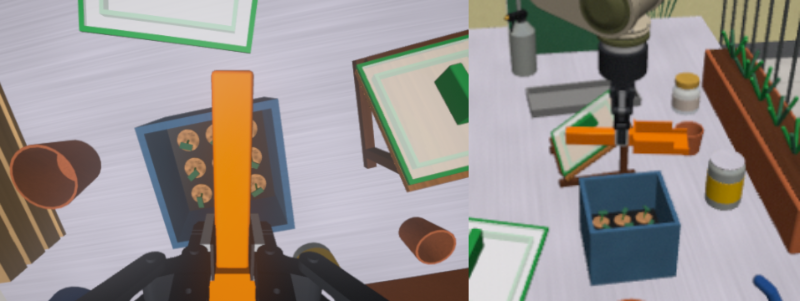

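The scoop is held level, clear of the planter, in the wrist view at column 232 and the side view at (640,137). Next move goes over the tray.

Run:
```python
from plan import *
rows(np.array([521,278,231.]),down(.08+np.pi))
```

```text
[0.076, 0.385, -0.0] [-0.0, 0.0, -0.03]
[0.068, 0.387, -0.0] [-0.0, 0.0, -0.03]
[0.058, 0.388, -0.001] [-0.0, 0.001, -0.03]
[0.049, 0.389, 0.0] [-0.001, -0.0, -0.03]
[0.04, 0.391, 0.0] [0.0, 0.0, -0.03]
[0.03, 0.391, 0.001] [0.0, 0.0, -0.03]
[0.022, 0.392, -0.0] [-0.0, 0.001, -0.03]
[0.012, 0.393, -0.0] [-0.0, -0.0, -0.03]
[0.003, 0.392, 0.0] [-0.0, -0.0, -0.03]
[-0.007, 0.393, 0.0] [-0.0, 0.0, -0.031]
[-0.016, 0.392, 0.0] [-0.001, 0.0, -0.03]
```

Request:
{"method": "arm_command", "body": {"increments": [{"offset": [0.07, 0.2, 0], "dr": [0, 0, -0.03], "hand": -1}, {"offset": [0.07, 0.39, 0], "dr": [0, 0, -0.03], "hand": -1}, {"offset": [0.06, 0.39, 0], "dr": [0, 0, -0.03], "hand": -1}, {"offset": [0.05, 0.39, 0], "dr": [0, 0, -0.03], "hand": -1}, {"offset": [0.04, 0.39, 0], "dr": [0, 0, -0.03], "hand": -1}, {"offset": [0.03, 0.39, 0], "dr": [0, 0, -0.03], "hand": -1}, {"offset": [0.02, 0.39, 0], "dr": [0, 0, -0.03], "hand": -1}, {"offset": [0.01, 0.39, 0], "dr": [0, 0, -0.03], "hand": -1}]}}

```text
time_s: 4.8
eef_pos: [519.0, 116.7, 229.3]
ee_rot: [-0.001, -0.005, 1.0, -0.0]
force: [1.7, -0.1, -0.5]
grip_width: 0.217
grip_force: 58.8
```

Request:
{"method": "arm_command", "body": {"increments": [{"offset": [0, 0.39, 0], "dr": [0, 0, -0.03], "hand": -1}, {"offset": [-0.01, 0.39, 0], "dr": [0, 0, -0.03], "hand": -1}, {"offset": [-0.02, 0.39, 0], "dr": [0, 0, -0.03], "hand": -1}, {"offset": [0, 0.2, 0], "dr": [0, 0, 0], "hand": -1}, {"offset": [0, 0, 0], "dr": [0, 0, 0], "hand": -1}]}}

```text
time_s: 5.3
eef_pos: [515.7, 281.8, 228.8]
ee_rot: [-0.001, -0.042, 0.999, -0.0]
force: [0.7, 0.0, -1.4]
grip_width: 0.222
grip_force: 58.9
```

Run:
```python
from plan import *
W=ctrl.camera_info("wrist");im=ctrl.capture("wrist")
s=ctrl.sense();print(s["time_s"],cur()[0],s["joints"].round(2))
np.savez("w3.npz",im=im,**W)
cv2.imwrite("pics/w3.png",cv2.resize(im[:,:,::-1],(800,600),interpolation=cv2.INTER_CUBIC))
```

```text
5.35 [516.20548129 280.01574519 228.95401306] [ 0.3   0.45  1.3  -0.    1.39 -1.35]
```

View pics/w3.png

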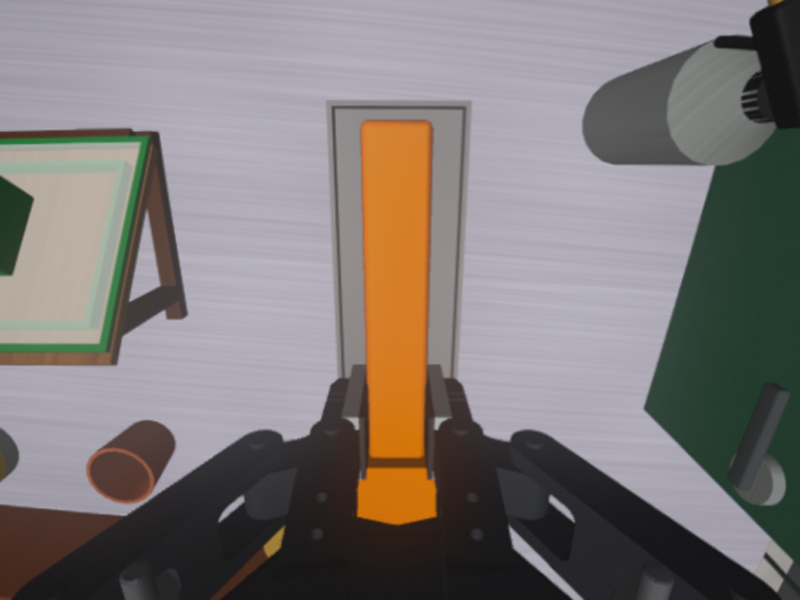

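The wrist view shows the tray's near top edge at (327,101)–(470,101), its sides running to (342,378) and (456,378), and the handle end's top edge at (361,122)–(432,122).

Run:
```python
from plan import *
z=np.load("w3.npz");W={k:z[k] for k in("K","dist","R","t")}
full=lambda p:(np.array(p)+.5)*.7-.5
c=atz(W,full([(327,101),(470,101),(342,378),(456,378)]),22);print(c.round(1))
m0,m1=(c[0]+c[1])/2,(c[2]+c[3])/2;d=(m1-m0)/np.linalg.norm(m1-m0);yaw=np.arctan2(d[1],d[0])
n=c[1]-c[0];print("yaw",yaw,np.arctan2(-n[0],n[1]));ctr=m0+134*d;print("centre",ctr)
for zz in(222,228,234,240,246,252):
    h=atz(W,full([(361,122),(432,122)]),zz);print(zz,np.linalg.norm(h[1]-h[0]).round(1),h.mean(0).round(1))
```

```text
[[395.  218.1  22. ]
 [386.1 325.5  22. ]
 [626.8 239.5  22. ]
 [618.2 344.   22. ]]
yaw 0.0857386930146037 0.0821459099491516
centre [524.04415857 283.29727401  22.        ]
222 23.2 [423.  273.1 222. ]
228 22.3 [423.5 273.1 228. ]
234 21.3 [424.  273.2 234. ]
240 20.4 [424.5 273.2 240. ]
246 19.5 [425.1 273.2 246. ]
252 18.5 [425.6 273.3 252. ]
```

Request:
{"method": "arm_command", "body": {"increments": [{"offset": [-0.02, 0.01, 0.3], "dr": [0, 0, 0], "hand": -1}, {"offset": [0, 0, 0.38], "dr": [0, 0, 0], "hand": -1}, {"offset": [0, 0, 0.38], "dr": [0, 0, 0], "hand": -1}, {"offset": [0, 0, 0.38], "dr": [0, 0, 0], "hand": -1}, {"offset": [0, 0, 0.2], "dr": [0, 0, 0], "hand": -1}, {"offset": [0, 0, 0.1], "dr": [0, 0, 0], "hand": -1}, {"offset": [0, 0, 0], "dr": [0, 0, 0], "hand": -1}]}}

```text
time_s: 6.05
eef_pos: [518.9, 279.4, 20.3]
ee_rot: [-0.001, -0.039, 0.999, -0.0]
force: [-0.1, 0.2, 0.3]
grip_width: 0.219
grip_force: 58.9
```

Request:
{"method": "arm_command", "body": {"increments": [{"offset": [0, 0, 0.02], "dr": [0, 0, 0], "hand": -1}, {"offset": [0, 0, 0.02], "dr": [0, 0, 0], "hand": -1}, {"offset": [0, 0, 0], "dr": [0, 0, 0], "hand": -1}]}}

```text
time_s: 6.35
eef_pos: [519.7, 280.6, 17.3]
ee_rot: [0.001, -0.04, 0.999, 0.0]
force: [-0.1, -0.4, -0.4]
grip_width: 0.22
grip_force: 58.9
```

Request:
{"method": "arm_command", "body": {"increments": [{"offset": [0, 0, 0.02], "dr": [0, 0, 0], "hand": -1}, {"offset": [0, 0, 0.02], "dr": [0, 0, 0], "hand": -1}, {"offset": [0, 0, 0], "dr": [0, 0, 0], "hand": -1}]}}

```text
time_s: 6.65
eef_pos: [519.1, 280.6, 11.4]
ee_rot: [-0.0, -0.04, 0.999, -0.0]
force: [0.2, 0.5, -0.7]
grip_width: 0.218
grip_force: 58.9
```

Request:
{"method": "arm_command", "body": {"increments": [{"offset": [0, 0, 0.01], "dr": [0, 0, 0], "hand": -1}, {"offset": [0, 0, 0.01], "dr": [0, 0, 0], "hand": -1}, {"offset": [0, 0, 0], "dr": [0, 0, 0], "hand": -1}]}}

```text
time_s: 6.95
eef_pos: [519.3, 280.6, 9.2]
ee_rot: [0.0, -0.04, 0.999, 0.0]
force: [0.3, -0.3, -0.7]
grip_width: 0.223
grip_force: 59.0
```

Request:
{"method": "arm_command", "body": {"increments": [{"offset": [0, 0, 0.01], "dr": [0, 0, 0], "hand": -1}, {"offset": [0, 0, 0.01], "dr": [0, 0, 0], "hand": -1}, {"offset": [0, 0, 0], "dr": [0, 0, 0], "hand": -1}]}}

```text
time_s: 7.25
eef_pos: [519.4, 280.6, 8.9]
ee_rot: [0.0, -0.04, 0.999, -0.0]
force: [-7.8, -3.4, 18.1]
grip_width: 0.219
grip_force: 61.4
```

Request:
{"method": "arm_command", "body": {"increments": [{"offset": [0, 0, -0.01], "dr": [0, 0, 0], "hand": -0.2}, {"offset": [0, 0, 0], "dr": [0, 0, 0], "hand": -0.1}, {"offset": [0, 0, 0], "dr": [0, 0, 0], "hand": -0.1}, {"offset": [0, 0, -0.2], "dr": [0, 0, 0], "hand": -0.1}, {"offset": [0, 0, -0.4], "dr": [0, 0, 0], "hand": -0.1}, {"offset": [0, 0, -0.4], "dr": [0, 0, 0], "hand": -0.1}, {"offset": [0, 0, -0.4], "dr": [0, 0, 0], "hand": -0.1}, {"offset": [0, 0, -0.4], "dr": [0, 0, 0], "hand": 0}]}}

```text
time_s: 8.05
eef_pos: [519.0, 280.4, 226.0]
ee_rot: [-0.0, -0.04, 0.999, -0.0]
force: [0.9, -0.1, -0.6]
grip_width: 0.5
grip_force: 0.0
```

Run:
```python
from plan import *
z=np.load("lid.npz");o,L=z["o"],z["R"];p,Rc=cur();print(p,o,L[:,2])
bar=o+L@[0,0,19.];print("bar centre",bar)
# candidate tool orientations: z=-lid z, y=±lid y
for s in(1,-1):
    T=np.c_[-s*L[:,0],s*L[:,1],-L[:,2]];print(s,np.linalg.det(T),np.linalg.norm((Rc.inv()*R.from_matrix(T)).as_rotvec()))
print(ctrl.sense()["joints"].round(2))
# current bar pixels in scene and side, for check
S,D=ctrl.camera_info("scene"),ctrl.camera_info("side")
im=ctrl.capture("wrist");W=ctrl.camera_info("wrist");np.savez("w4.npz",im=im,**W)
a=cv2.resize(im[:,:,::-1],(400,300));b=ctrl.capture("side")[160:280,225:385,::-1]
cv2.imwrite("pics/w4.png",np.hstack([a,cv2.resize(b,(400,300),interpolation=cv2.INTER_CUBIC)]))
```

```text
[518.97930573 280.43506259 225.95166996] [506.80778292  20.35021246  80.63254203] [-0.57550376 -0.04164176  0.81673826]
bar centre [495.87321154  19.55901905  96.15056901]
1 1.0 0.6152731163010279
-1 1.0 3.133850995847441
[ 0.3   0.46  1.3   0.    1.38 -1.35]
```

View pics/w4.png

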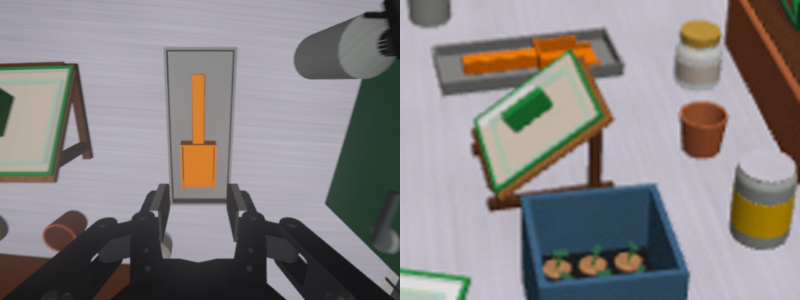

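The wrist view shows the scoop flat and hollow side up inside the tray (handle end (198,75), blade (198,165)). The side view shows the planter clear and the lid still on its stand. Next, the lid approach.

Run:
```python
from plan import *
z=np.load("lid.npz");o,L=z["o"],z["R"]
T=R.from_matrix(np.c_[-L[:,0],L[:,1],-L[:,2]])
rows(o+L@[0,0,129.],T,n=8)
```

```text
[0.115, -0.269, 0.045] [0.002, -0.096, -0.001]
[0.118, -0.269, 0.036] [0.001, -0.096, -0.002]
[0.121, -0.269, 0.028] [0.002, -0.096, -0.001]
[0.123, -0.269, 0.018] [0.001, -0.096, -0.001]
[0.124, -0.269, 0.01] [0.002, -0.096, -0.002]
[0.125, -0.268, 0.001] [0.001, -0.096, -0.001]
[0.125, -0.269, -0.009] [0.002, -0.096, -0.001]
[0.124, -0.268, -0.017] [0.001, -0.096, -0.002]
```

Request:
{"method": "arm_command", "body": {"increments": [{"offset": [0.115, -0.27, 0.04], "dr": [0, -0.096, 0], "hand": 0}, {"offset": [0.12, -0.27, 0.04], "dr": [0, -0.096, 0], "hand": 0}, {"offset": [0.12, -0.27, 0.03], "dr": [0, -0.096, 0], "hand": 0}, {"offset": [0.12, -0.27, 0.02], "dr": [0, -0.096, 0], "hand": 0}, {"offset": [0.125, -0.27, 0.01], "dr": [0, -0.096, 0], "hand": 0}, {"offset": [0.125, -0.27, 0], "dr": [0, -0.096, 0], "hand": 0}, {"offset": [0.125, -0.27, -0.01], "dr": [0, -0.096, 0], "hand": 0}, {"offset": [0.125, -0.26, -0.02], "dr": [0, -0.096, 0], "hand": 0}]}}

```text
time_s: 8.95
eef_pos: [433.4, 29.0, 181.6]
ee_rot: [0.28, -0.039, 0.959, 0.014]
force: [1.8, 0.3, 0.3]
grip_width: 0.5
grip_force: 0.0
```

Request:
{"method": "arm_command", "body": {"increments": [{"offset": [0, 0, 0], "dr": [0, 0, 0], "hand": 0}, {"offset": [0, 0, 0], "dr": [0, 0, 0], "hand": 0}]}}

```text
time_s: 9.15
eef_pos: [434.5, 29.8, 182.2]
ee_rot: [0.279, -0.038, 0.96, 0.015]
force: [0.4, -0.3, 0.8]
grip_width: 0.5
grip_force: 0.0
```

Run:
```python
from plan import *
W=ctrl.camera_info("wrist");im=ctrl.capture("wrist");np.savez("w5.npz",im=im,**W)
z=np.load("lid.npz");o,L=z["o"],z["R"];s=ctrl.sense();p,Rc=cur();print(s["time_s"],s["joints"].round(2),L.T@(p-o),(L.T@Rc.as_matrix()).round(3).tolist())
v=cv2.resize(im[:,:,::-1],(800,600),interpolation=cv2.INTER_CUBIC)
for b in ([[-80,-80,4],[80,-80,4],[80,80,4],[-80,80,4]],[[-30,-7,34],[30,-7,34],[30,7,34],[-30,7,34]]):
    P=(proj(W,np.array(b)@L.T+o)+.5)/.7-.5;print(P.round().tolist());cv2.polylines(v,[P.astype(np.int32)],True,(255,0,255),1)
cv2.imwrite("pics/w5.png",v)
```

```text
9.2 [-0.34 -0.1   2.22  0.45  0.55 -2.32] [  0.93586365  15.13316637 124.15129666] [[-0.999, 0.01, -0.049], [0.009, 1.0, 0.012], [0.049, 0.012, -0.999]]
[[238.0, 176.0], [263.0, 413.0], [491.0, 410.0], [503.0, 172.0]]
[[358.0, 265.0], [361.0, 363.0], [385.0, 363.0], [383.0, 264.0]]
```

View pics/w5.png

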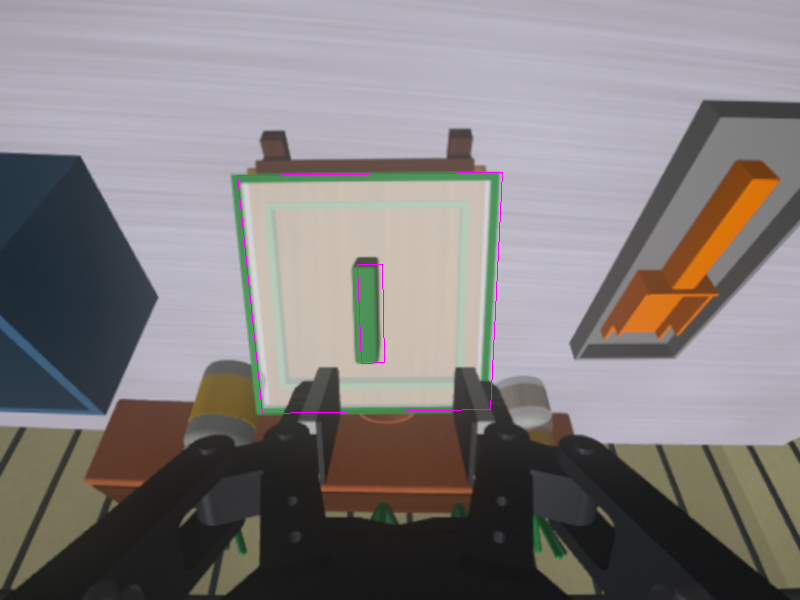

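The lid outline fits within about 3 px. The bar at (366,312) sits roughly 5 px left of the prediction, so I'll refine with numeric edge profiles.

Run:
```python
from plan import *
im=np.load("w5.npz")["im"]
for r in(195,217,240): print(r,[tuple(map(int,im[r,c])) for c in range(243,273)])
for c in (256,): print([ (r,)+tuple(map(int,im[r,c])) for r in list(range(176,190))+list(range(248,260))])
g=lambda r,lo,hi:[c for c in range(lo,hi) if int(im[r,c,1])-int(im[r,c,0])>40]
for r in(140,160,250,270): print(r,g(r,150,230)[:12:1],g(r,320,370))
h=lambda c,lo,hi:[r for r in range(lo,hi) if int(im[r,c,1])-int(im[r,c,0])>40]
for c in(190,220,310,330): print(c,h(c,110,140),h(c,270,300))
```

```text
195 [(204, 191, 178), (202, 190, 177), (190, 181, 167), (148, 158, 134), (88, 140, 91), (79, 144, 88), (80, 147, 89), (80, 147, 90), (80, 147, 90), (80, 147, 89), (80, 147, 90), (80, 147, 89), (80, 146, 89), (80, 145, 88), (80, 146, 88), (79, 146, 88), (79, 144, 88), (79, 144, 88), (78, 137, 85), (75, 116, 77), (76, 98, 73), (99, 107, 91), (153, 153, 137), (197, 187, 173), (201, 190, 177), (201, 190, 177), (202, 191, 178), (204, 192, 179), (205, 193, 179), (205, 193, 179)]
217 [(203, 190, 178), (203, 190, 178), (201, 189, 176), (183, 177, 162), (129, 148, 119), (83, 141, 89), (79, 146, 88), (79, 147, 89), (80, 148, 90), (79, 147, 89), (79, 148, 89), (78, 147, 89), (78, 147, 89), (78, 146, 88), (78, 146, 88), (78, 145, 88), (77, 144, 87), (78, 143, 87), (76, 139, 84), (75, 126, 79), (72, 105, 72), (82, 94, 76), (137, 134, 122), (195, 184, 172), (200, 189, 176), (200, 188, 176), (201, 189, 177), (202, 190, 177), (204, 191, 178), (204, 191, 178)]
240 [(203, 190, 177), (202, 190, 177), (202, 190, 177), (200, 188, 175), (181, 176, 160), (121, 144, 114), (80, 140, 87), (77, 146, 87), (77, 
[... 542 characters left out ...]
(186, 75, 103, 74), (187, 77, 128, 82), (188, 80, 145, 89), (189, 80, 146, 89), (248, 76, 145, 87), (249, 75, 144, 86), (250, 75, 144, 86), (251, 75, 145, 86), (252, 75, 144, 86), (253, 85, 147, 93), (254, 136, 166, 130), (255, 193, 185, 171), (256, 200, 187, 176), (257, 200, 187, 176), (258, 200, 188, 176), (259, 199, 188, 176)]
140 [164, 165, 166, 167, 168] [343, 344, 345, 346, 347]
160 [166, 167, 168, 169, 170] [342, 343, 344, 345, 346]
250 [175, 176, 177, 178, 179] [338, 339, 340, 341, 342]
270 [178, 179, 180, 181, 182] []
190 [122, 123, 124, 125, 126] [286, 287, 288, 289]
220 [122, 123, 124, 125, 126] []
310 [121, 122, 123, 124, 125] [285, 286, 287, 288]
330 [121, 122, 123, 124, 125] []
```

```bash
cat > fit.py <<'E'
from plan import *
import runpy,io,contextlib
with contextlib.redirect_stdout(io.StringIO()): m=runpy.run_path("m1.py")
S,D,ls,ld,M=m["S"],m["D"],m["ls"],m["ld"],m["M"]
z=np.load("w5.npz");W={k:z[k] for k in("K","dist","R","t")}
ln=lambda a,b:np.cross([*a,1],[*b,1])
l,r=ln((163.6,140),(174.6,250)),ln((347.5,140),(342.5,250));n,f=ln((190,121.6),(310,120.6)),ln((190,289.4),(310,288.4))
ix=lambda a,b:(lambda v:v[:2]/v[2])(np.cross(a,b))
# left in image = -y ; near(top) = -x
lw=np.array([ix(r,n),ix(l,n),ix(l,f),ix(r,f)])
bar=np.array([[-30,-7,34],[-30,7,34],[30,-7,34],[30,7,34]]);lb=np.array([[246,186.7],[261.7,186.7],[248.6,253.8],[263.2,253.8]])
def res(q,parts=False):
    A=R.from_rotvec(q[3:]);X=A.apply(M)+q[:3];Y=A.apply(bar)+q[:3]
    e=[proj(S,X)-ls,proj(D,X)-ld,(proj(W,X)-lw),(proj(W,Y)-lb)]
    return e if parts else np.r_[e[0].ravel()*.6,e[1].ravel(),e[2].ravel(),e[3].ravel()*1.5]
q0=np.load("lid.npz");x=least_squares(res,np.r_[q0["o"],R.from_matrix(q0["R"]).as_rotvec()]).x
A=R.from_rotvec(x[3:]);print(x[:3],A.as_euler("ZYX",True))
for e in res(x,True):print(e.round(1).tolist())
L=A.as_matrix();np.savez("lid2.npz",o=x[:3],R=L);p,Rc=cur()
print("tcp in lid",L.T@(p-x[:3]));T=R.from_matrix(np.c_[-L[:,0],L[:,1],-L[:,2]])
st=rows(x[:3]+L@[0,0,60.],T,n=3);print("then");rows(x[:3]+L@[0,0,9.],T,n=2,start=st)
E
python3 fit.py
```

```text
[506.63335789  16.54821289  81.60734861] [ 4.98646927e+00 -3.48620915e+01 -2.10501115e-04]
[[-0.8, 0.1], [-1.7, 1.0], [-1.0, 1.1], [-0.4, 0.4]]
[[-0.3, 0.2], [-0.9, 1.0], [0.6, 0.6], [0.4, -0.2]]
[[-0.0, 0.5], [-0.1, 0.8], [1.2, -0.5], [-1.3, -0.3]]
[[-0.8, -0.9], [1.0, -1.1], [-0.7, 1.1], [1.0, 1.0]]
tcp in lid [9.92257874e-02 2.05325611e+01 1.22878811e+02]
[-0.007, -0.058, 0.174] [0.002, -0.018, -0.002]
[-0.005, -0.057, 0.175] [0.002, -0.018, -0.002]
[-0.003, -0.058, 0.174] [0.002, -0.018, -0.002]
then
[0.0, 0.0, 0.213] [-0.0, -0.0, -0.0]
[0.0, 0.0, 0.212] [-0.0, -0.0, -0.0]
```

Request:
{"method": "arm_command", "body": {"increments": [{"offset": [-0.005, -0.04, 0.1], "dr": [0, -0.01, 0], "hand": 0}, {"offset": [-0.005, -0.04, 0.1], "dr": [0, -0.01, 0], "hand": 0}, {"offset": [-0.005, -0.04, 0.1], "dr": [0, -0.01, 0], "hand": 0}, {"offset": [0, -0.03, 0.1], "dr": [0.005, -0.01, 0], "hand": 0}, {"offset": [0, -0.03, 0.1], "dr": [0, -0.015, -0.005], "hand": 0}, {"offset": [0, 0, 0], "dr": [0, 0, 0], "hand": 0}]}}

```text
time_s: 9.9
eef_pos: [470.8, 12.7, 131.9]
ee_rot: [0.299, -0.041, 0.953, 0.014]
force: [0.1, 0.5, 0.2]
grip_width: 0.503
grip_force: 0.0
```

Run:
```python
from plan import *
z=np.load("lid2.npz");o,L=z["o"],z["R"];p,Rc=cur();print(L.T@(p-o),(L.T@Rc.as_matrix()).round(3).tolist(),ctrl.sense()["joints"].round(2))
T=R.from_matrix(np.c_[-L[:,0],L[:,1],-L[:,2]]);rows(o+L@[0,0,9.],T,n=3)
```

```text
[-0.82507046 -0.73321964 61.83379586] [[-1.0, 0.002, -0.001], [0.002, 1.0, 0.002], [0.001, 0.002, -1.0]] [-0.37  0.09  2.23  0.77  0.37 -2.68]
[-0.003, 0.002, 0.147] [0.001, -0.001, -0.001]
[-0.002, 0.002, 0.147] [0.0, -0.0, -0.0]
[-0.002, 0.002, 0.146] [0.001, -0.001, -0.001]
```

Joint 6 is nearing its limit, so I'm turning the tool half a turn in place. That gives the same grasp on the other side of the wrist range.

Request:
{"method": "arm_command", "body": {"increments": [{"offset": [0, 0, -0.05], "dr": [0, 0, 0.19], "hand": 0}, {"offset": [0, 0, 0], "dr": [0, 0, 0.19], "hand": 0}, {"offset": [0, 0, 0], "dr": [0, 0, 0.19], "hand": 0}, {"offset": [0, 0, 0], "dr": [0, 0, 0.19], "hand": 0}, {"offset": [0, 0, 0], "dr": [0, 0, 0.19], "hand": 0}, {"offset": [0, 0, 0], "dr": [0, 0, 0.19], "hand": 0}, {"offset": [0, 0, 0], "dr": [0, 0, 0.19], "hand": 0}, {"offset": [0, 0, 0], "dr": [0, 0, 0.19], "hand": 0}]}}

```text
time_s: 10.7
eef_pos: [467.4, 12.3, 138.5]
ee_rot: [0.24, 0.504, 0.81, 0.18]
force: [-0.2, 0.5, -0.7]
grip_width: 0.498
grip_force: 0.0
```

Request:
{"method": "arm_command", "body": {"increments": [{"offset": [0, 0, 0], "dr": [0, 0, 0.19], "hand": 0}, {"offset": [0, 0, 0], "dr": [0, 0, 0.19], "hand": 0}, {"offset": [0, 0, 0], "dr": [0, 0, 0.19], "hand": 0}, {"offset": [0, 0, 0], "dr": [0, 0, 0.19], "hand": 0}, {"offset": [0, 0, 0], "dr": [0, 0, 0.19], "hand": 0}, {"offset": [0, 0, 0], "dr": [0, 0, 0.19], "hand": 0}, {"offset": [0, 0, 0], "dr": [0, 0, 0.19], "hand": 0}, {"offset": [0, 0, 0], "dr": [0, 0, 0.19], "hand": 0}]}}

```text
time_s: 11.5
eef_pos: [467.4, 12.3, 138.6]
ee_rot: [0.097, 0.872, 0.386, 0.284]
force: [1.0, 0.2, 0.3]
grip_width: 0.497
grip_force: 0.0
```

Request:
{"method": "arm_command", "body": {"increments": [{"offset": [0, 0, 0], "dr": [0, 0, 0.19], "hand": 0}, {"offset": [0, 0, 0], "dr": [0, 0, 0.19], "hand": 0}, {"offset": [0, 0, 0], "dr": [0, 0, 0.19], "hand": 0}, {"offset": [0, 0, 0], "dr": [0, 0, 0.19], "hand": 0}, {"offset": [0, 0, 0], "dr": [0, 0, 0.19], "hand": 0}, {"offset": [0, 0, 0], "dr": [0, 0, 0], "hand": 0}]}}

```text
time_s: 12.1
eef_pos: [467.4, 12.2, 138.5]
ee_rot: [-0.012, 0.953, 0.044, 0.3]
force: [0.9, 0.3, -0.4]
grip_width: 0.499
grip_force: 0.0
```

Run:
```python
from plan import *
z=np.load("lid2.npz");o,L=z["o"],z["R"];p,Rc=cur();s=ctrl.sense();print(s["time_s"],L.T@(p-o),(L.T@Rc.as_matrix()).round(3).tolist(),s["joints"].round(2))
T=R.from_matrix(np.c_[L[:,0],-L[:,1],-L[:,2]]);rows(o+L@[0,0,9.],T,n=4)
W=ctrl.camera_info("wrist");im=ctrl.capture("wrist");np.savez("w6.npz",im=im,**W)
bar=np.array([[-30,-7,34],[-30,7,34],[30,-7,34],[30,7,34]]);print(proj(W,bar@L.T+o).round(1).tolist())
for r in range(60,300,15):
    g=[c for c in range(100,460) if int(im[r,c,1])-int(im[r,c,0])>40 and int(im[r,c,1])>100]
    if g:
        seg=np.split(g,np.where(np.diff(g)>1)[0]+1);print(r,[(int(a[0]),int(a[-1])) for a in seg if len(a)>3])
```

```text
12.1 [ 0.13436764 -0.89537691 69.2305658 ] [[1.0, 0.005, 0.001], [0.005, -1.0, 0.001], [0.001, -0.0, -1.0]] [-0.37  0.06  2.23  0.74  0.39  0.48]
[-0.0, -0.002, 0.125] [-0.0, -0.0, 0.002]
[-0.001, -0.002, 0.126] [-0.0, -0.001, 0.001]
[-0.0, -0.001, 0.125] [-0.0, 0.0, 0.002]
[-0.0, -0.002, 0.126] [-0.001, -0.0, 0.002]
[[284.2, 283.3], [263.8, 283.3], [285.4, 198.9], [262.9, 198.8]]
120 [(155, 393)]
135 [(156, 162), (386, 392)]
150 [(158, 164), (385, 390)]
165 [(160, 165), (383, 388)]
180 [(162, 167), (381, 387)]
195 [(163, 169), (380, 385)]
210 [(165, 170), (265, 283), (378, 383)]
225 [(167, 172), (265, 283), (376, 381)]
240 [(169, 174), (265, 283), (374, 379)]
255 [(171, 175), (265, 282), (373, 377)]
270 [(173, 177), (265, 282), (371, 375)]
285 [(174, 179), (369, 374)]
```

Request:
{"method": "arm_command", "body": {"increments": [{"offset": [0, 0, 0.12], "dr": [0, 0, 0.002], "hand": 0}, {"offset": [0, -0.005, 0.12], "dr": [0, 0, 0.002], "hand": 0}, {"offset": [0, 0, 0.12], "dr": [0, 0, 0.002], "hand": 0}, {"offset": [0, 0, 0.09], "dr": [0, 0, 0], "hand": 0}, {"offset": [0, 0, 0.04], "dr": [0, 0, 0], "hand": 0}, {"offset": [0, 0, 0], "dr": [0, 0, 0], "hand": 0}]}}

```text
time_s: 12.75
eef_pos: [500.8, 15.6, 89.4]
ee_rot: [-0.013, 0.953, 0.044, 0.299]
force: [0.1, -0.4, -0.6]
grip_width: 0.502
grip_force: 0.0
```

Run:
```python
from plan import *
z=np.load("lid2.npz");o,L=z["o"],z["R"];p,Rc=cur();s=ctrl.sense();print(s["time_s"],L.T@(p-o),(L.T@Rc.as_matrix()).round(3).tolist(),s["joints"].round(2),s["force"])
```

```text
12.75 [-0.38714314 -0.48553572  9.76024011] [[1.0, 0.005, -0.0], [0.005, -1.0, 0.001], [-0.0, -0.001, -1.0]] [-0.33  0.25  2.19  1.04  0.27  0.19] [ 0.0794034  -0.36446678 -0.58283995]
```

Request:
{"method": "arm_command", "body": {"increments": [{"offset": [0, 0, 0], "dr": [0, 0, 0], "hand": -1}, {"offset": [0, 0, 0], "dr": [0, 0, 0], "hand": -1}, {"offset": [0, 0, 0], "dr": [0, 0, 0], "hand": -1}, {"offset": [0, 0, 0], "dr": [0, 0, 0], "hand": -1}, {"offset": [0, 0, -0.03], "dr": [0, 0, 0], "hand": -1}, {"offset": [0, 0, -0.08], "dr": [0, 0, 0], "hand": -1}, {"offset": [0, 0, -0.15], "dr": [0, 0, 0], "hand": -1}, {"offset": [0, 0, -0.2], "dr": [0, 0, 0], "hand": -1}], "grip_force": 100}}

```text
time_s: 13.55
eef_pos: [468.3, 12.4, 134.9]
ee_rot: [-0.013, 0.953, 0.042, 0.299]
force: [-0.1, -0.2, -1.1]
grip_width: 0.144
grip_force: 97.6
```

Run:
```python
from plan import *
s=ctrl.sense();print(s["time_s"],s["joints"].round(2),s["force"],s["wrist_torque"],s["grip_width"]*85)
z=np.load("lid2.npz");o,L=z["o"],z["R"];p,Rc=cur();print(L.T@(p-o),p)
# planter rim from wrist pictures w1 (before) : blue rim corner estimate from scene
z=np.load("w1.npz");W={k:z[k] for k in("K","dist","R","t")}
full=lambda p:(np.array(p)+.5)*.7-.5
print("w1 rim corners",atz(W,full([(249,217),(463,173),(490,371),(302,400)]),120).round(1).tolist())
S=ctrl.camera_info("scene");print("scene",atz(S,full([(253,370),(321,321),(374,377)]),120).round(1).tolist())
```

```text
13.55 [-0.37  0.07  2.23  0.75  0.38  0.47] [-0.13320215 -0.17447261 -1.11256635] [-0.02127331  0.35808561 -0.03690484] 12.263156481600767
[-1.14718269 -0.78639321 65.77927666] [468.30661922  12.41503969 134.9255037 ]
w1 rim corners [[465.9, -332.7, 120.0], [464.1, -184.0, 120.0], [613.3, -183.2, 120.0], [611.7, -332.6, 120.0]]
scene [[472.7, -331.0, 120.0], [470.3, -186.3, 120.0], [615.4, -182.5, 120.0]]
```

```bash
cat > pl.py <<'E'
from plan import *
from scipy.optimize import minimize
def blue(im,seed,ret=False):
    h=cv2.cvtColor(im,cv2.COLOR_RGB2HSV);m=cv2.inRange(h,(98,90,25),(118,255,200))
    m=cv2.morphologyEx(m,cv2.MORPH_CLOSE,np.ones((5,5)))
    k,l,st,cc=cv2.connectedComponentsWithStats(m);cand=[j for j in range(1,k) if st[j,4]>150]
    i=min(cand,key=lambda j:np.linalg.norm(cc[j]-seed));ys,xs=np.where(l==i)
    z=np.zeros(m.shape,np.uint8);cv2.fillConvexPoly(z,cv2.convexHull(np.c_[xs,ys].astype(np.int32)),1);print(st[i]);return z
box=np.array([[x,y,z] for x in(-75,75) for y in(-75,75) for z in(0,120)],float)
def cost(q,views):
    t=0
    for c,m in views:
        p=proj(c,R.from_euler("z",q[2]).apply(box)+[q[0],q[1],0]);z=np.zeros((1680,2240),np.uint8)
        cv2.fillConvexPoly(z,cv2.convexHull(((p+.5)*4-.5).round().astype(np.int32)),255)
        t+=np.abs(cv2.resize(z,(560,420),interpolation=cv2.INTER_AREA)/255.-m).sum()
    return t
q0=np.array([540,-258,0.])
V={}
for n in("scene","side"): V[n]=(ctrl.camera_info(n),blue(ctrl.capture(n),proj(ctrl.camera_info(n),[540,-258,70])[0]))
for n in("w1","w2"):
    z=np.load(n+".npz");W={k:z[k] for k in("K","dist","R","t")};V[n]=(W,blue(z["im"],proj(W,[540,-258,90])[0]))
for s in(["scene"],["side"],["w1"],["w2"],["scene","side"],["scene","side","w1","w2"]):
    v=[V[k] for k in s];r=minimize(cost,q0,args=(v,),method="Nelder-Mead",options=dict(initial_simplex=q0+np.r_[np.zeros((1,3)),np.diag([8,8,.06])]))
    print(s,r.x.round(3),r.fun.round(),[int(a[1].sum()) for a in v])
E
python3 pl.py
```

```text
[178 225  82  80 852]
[ 273  234   67   75 3814]
[ 175  135   87  132 1387]
[ 162  138   80  159 1822]
['scene'] [ 5.28102e+02 -2.54149e+02 -6.30000e-02] 996.0 [3736]
['side'] [ 5.40948e+02 -2.54193e+02  1.10000e-02] 84.0 [4358]
['w1'] [ 5.39831e+02 -2.91910e+02  1.01000e-01] 14102.0 [5713]
['w2'] [ 5.42528e+02 -2.95400e+02  7.10000e-02] 17050.0 [7729]
['scene', 'side'] [ 5.40458e+02 -2.54496e+02  2.00000e-03] 1167.0 [3736, 4358]
['scene', 'side', 'w1', 'w2'] [ 541.973 -259.905    0.   ] 34172.0 [3736, 4358, 5713, 7729]
```

Request:
{"method": "arm_command", "body": {"increments": [{"offset": [0.13, 0, -0.2], "dr": [0, 0, 0], "hand": -1}, {"offset": [0.2, 0, -0.28], "dr": [0, 0, 0], "hand": -1}, {"offset": [0.2, 0, -0.28], "dr": [0, -0.1, 0], "hand": -1}, {"offset": [0.2, 0, -0.28], "dr": [0, -0.1, 0], "hand": -1}, {"offset": [0, 0, 0], "dr": [0, -0.1, 0], "hand": -1}, {"offset": [0, 0, 0], "dr": [0, 0, 0], "hand": -1}]}}

```text
time_s: 14.25
eef_pos: [474.3, 13.1, 287.7]
ee_rot: [-0.008, 0.982, 0.044, 0.186]
force: [-0.1, 0.8, -2.3]
grip_width: 0.144
grip_force: 97.8
```

```bash
cat > rim.py <<'E'
from plan import *
from scipy.ndimage import map_coordinates
V={}
for n in("scene","side"): V[n]=(ctrl.camera_info(n),ctrl.capture(n))
for n in("w1","w2"):
    z=np.load(n+".npz");V[n]=({k:z[k] for k in("K","dist","R","t")},z["im"])
t=np.linspace(-66,66,45)
E={"-x":(np.c_[-75+0*t,t],(-1,0)),"+x":(np.c_[75+0*t,t],(1,0)),"-y":(np.c_[t,-75+0*t],(0,-1)),"+y":(np.c_[t,75+0*t],(0,1))}
use={"scene":["-x","+y"],"side":["+y","-x","+x"],"w1":["+x","-y","+y"],"w2":["+x","-y","+y"]}
def resid(q,view,w):
    c,im=view[0],view[1].astype(float);out=[]
    for e in use[w]:
        P,n=E[e];A=R.from_euler("z",q[2])
        X=A.apply(np.c_[P,120+0*t])+[q[0],q[1],0];N=A.apply([*n,0])
        a=proj(c,X);b=proj(c,X+N*10);mm=10/np.linalg.norm(b-a,axis=1).mean()  # mm per px approx along normal
        s=np.arange(-12,12.01,.5) # mm
        g=np.array([[map_coordinates(im[:,:,k],proj(c,X+N*d)[:,::-1].T,order=1,mode="nearest") for k in(0,1,2)] for d in s]) # s,3,t
        red=g[:,0];gr=np.gradient(red,axis=0)
        for i in range(len(t)):
            j=int(np.argmax(gr[4:-4,i]))+4;o=g[-1,:,i];k=g[max(j-6,0),:,i]
            if gr[j,i]>4 and o.min()>110 and k[0]<100 and k[2]>k[0]+15: out.append((e,t[i],s[j]))
    return out
def fit(ws,q):
    for _ in range(6):
        rows_,y=[],[]
        for w in ws:
            r=resid(q,V[w],w)
            for e,tt,s in r:
                n=E[e][1];lev={"-x":-tt,"+x":tt,"-y":tt,"+y":-tt}[e]
                lev={"+x":-tt,"-x":tt,"+y":tt,"-y":-tt}[e]*-1
                # rotation: point p + dth*zxp ; normal component
                p={"+x":(75,tt),"-x":(-75,tt),"+y":(tt,75),"-y":(tt,-75)}[e]
                rows_.append([n[0],n[1],-p[1]*n[0]+p[0]*n[1]]);y.append(s)
        rows_,y=np.array(rows_),np.array(y)
        sol=least_squares(lambda x:rows_@x-y,np.zeros(3),loss="soft_l1",f_scale=1.).x;q=q+sol
    rr=resid(q,V[ws[-1]],ws[-1]);return q.round(3),{e:(sum(a[0]==e for a in rr),np.round(np.median([a[2] for a in rr if a[0]==e] or [99]),1)) for e in use[ws[-1]]}
if __name__=="__main__":
    for ws in(["scene"],["side"],["w1"],["w2"],["w1","w2"],["scene","side","w1","w2"]): print(ws,*fit(ws,np.array([540,-257,0.])))
E
python3 rim.py
```

```text
['scene'] [ 5.40877e+02 -2.57437e+02  1.70000e-02] {'-x': (37, np.float64(0.0)), '+y': (45, np.float64(0.0))}
['side'] [ 5.37318e+02 -2.55727e+02 -2.20000e-02] {'+y': (10, np.float64(0.2)), '-x': (39, np.float64(5.0)), '+x': (45, np.float64(2.5))}
['w1'] [ 5.39559e+02 -2.58155e+02  1.40000e-02] {'+x': (13, np.float64(0.0)), '-y': (41, np.float64(0.0)), '+y': (45, np.float64(0.0))}
['w2'] [ 5.39164e+02 -2.58239e+02  1.10000e-02] {'+x': (6, np.float64(0.2)), '-y': (45, np.float64(0.0)), '+y': (45, np.float64(-0.5))}
['w1', 'w2'] [ 5.39403e+02 -2.58232e+02  1.40000e-02] {'+x': (6, np.float64(0.0)), '-y': (45, np.float64(0.0)), '+y': (45, np.float64(-0.5))}
['scene', 'side', 'w1', 'w2'] [ 5.39654e+02 -2.58095e+02  1.50000e-02] {'+x': (6, np.float64(-0.2)), '-y': (45, np.float64(0.0)), '+y': (45, np.float64(-0.5))}
```

Run:
```python
from plan import *
print(ctrl.sense()["joints"].round(2))
rows(np.array([539.5,-258.1,200]),down(.014),n=12)
```

```text
[-0.3  -0.05  1.81  0.16  1.03  1.12]
[0.006, 0.192, 0.066] [-0.002, -0.04, 0.008]
[0.009, 0.192, 0.066] [-0.001, -0.039, 0.008]
[0.012, 0.191, 0.065] [-0.002, -0.04, 0.008]
[0.016, 0.192, 0.066] [-0.001, -0.039, 0.008]
[0.018, 0.191, 0.065] [-0.002, -0.04, 0.007]
[0.022, 0.191, 0.065] [-0.002, -0.039, 0.008]
[0.025, 0.191, 0.065] [-0.001, -0.04, 0.008]
[0.028, 0.191, 0.063] [-0.002, -0.039, 0.008]
[0.032, 0.19, 0.063] [-0.001, -0.04, 0.008]
[0.034, 0.19, 0.063] [-0.002, -0.039, 0.008]
[0.038, 0.19, 0.061] [-0.002, -0.04, 0.008]
[0.041, 0.19, 0.061] [-0.001, -0.039, 0.008]
```

Request:
{"method": "arm_command", "body": {"increments": [{"offset": [0.01, 0.19, 0.04], "dr": [0, -0.04, 0.01], "hand": -1}, {"offset": [0.01, 0.19, 0.06], "dr": [0, -0.04, 0.01], "hand": -1}, {"offset": [0.01, 0.19, 0.06], "dr": [0, -0.04, 0.01], "hand": -1}, {"offset": [0.02, 0.19, 0.06], "dr": [0, -0.04, 0.01], "hand": -1}, {"offset": [0.02, 0.19, 0.06], "dr": [0, -0.04, 0.01], "hand": -1}, {"offset": [0.02, 0.19, 0.06], "dr": [0, -0.04, 0.01], "hand": -1}, {"offset": [0.02, 0.19, 0.06], "dr": [0, -0.04, 0.01], "hand": -1}, {"offset": [0.03, 0.19, 0.06], "dr": [0, -0.04, 0.01], "hand": -1}]}}

```text
time_s: 15.15
eef_pos: [514.0, -167.5, 234.8]
ee_rot: [-0.009, 0.998, 0.013, 0.06]
force: [0.2, -0.1, -1.6]
grip_width: 0.141
grip_force: 97.8
```

Request:
{"method": "arm_command", "body": {"increments": [{"offset": [0.03, 0.19, 0.06], "dr": [0, -0.04, 0.01], "hand": -1}, {"offset": [0.03, 0.19, 0.06], "dr": [0, -0.04, 0], "hand": -1}, {"offset": [0.04, 0.19, 0.06], "dr": [0, -0.04, 0], "hand": -1}, {"offset": [0.04, 0.19, 0.06], "dr": [0, -0.04, 0], "hand": -1}, {"offset": [0, 0, 0], "dr": [0, 0, 0], "hand": -1}]}}

```text
time_s: 15.65
eef_pos: [534.8, -258.9, 204.4]
ee_rot: [-0.009, 1.0, 0.009, -0.003]
force: [0.1, -0.5, -2.1]
grip_width: 0.143
grip_force: 97.9
```

Run:
```python
from plan import *
s=ctrl.sense();print(s["time_s"],s["joints"].round(2),s["eef_pos"],s["force"])
W=ctrl.camera_info("wrist");im=ctrl.capture("wrist");np.savez("w7.npz",im=im,**W)
p,Rc=cur();T=Rc.as_matrix()
# predicted lid corners and bar in this view if unslipped: lid frame = tool * (x, -y, -z), origin TCP + (.4,0, 9.8) tool
Lm=np.c_[T[:,0],-T[:,1],-T[:,2]];o=p-Lm@[-.4,0,9.8]
print("pred",proj(W,np.array([[-80,80,4],[-80,-80,4],[80,-80,4],[80,80,4]])@Lm.T+o).round(1).tolist())
for r in range(60,330,15):
    g=[c for c in range(60,520) if int(im[r,c,1])-int(im[r,c,0])>30 and int(im[r,c,1])-int(im[r,c,2])>15]
    if g:
        seg=np.split(g,np.where(np.diff(g)>1)[0]+1);print(r,[(int(a[0]),int(a[-1])) for a in seg if len(a)>2])
for c in(190,220,330,360): print(c,[r for r in range(40,330) if int(im[r,c,1])-int(im[r,c,0])>30 and int(im[r,c,1])-int(im[r,c,2])>15])
rows(np.array([539.5,-258.1,160]),down(.014),n=3)
```

```text
15.65 [-0.65  0.49  1.31  0.01  1.36  0.9 ] [ 534.78564805 -258.86422421  204.39107528] [ 0.06037333 -0.46158282 -2.05774861]
pred [[150.5, 374.8], [397.4, 374.4], [440.2, 114.0], [104.1, 114.8]]
120 [(110, 445)]
135 [(113, 122), (432, 442)]
150 [(115, 124), (430, 440)]
165 [(118, 127), (428, 437)]
180 [(120, 129), (426, 435)]
195 [(122, 132), (423, 432)]
210 [(125, 134), (421, 429)]
225 [(128, 136), (419, 427)]
240 [(130, 138), (263, 292), (416, 424)]
255 [(133, 141), (263, 292), (414, 422)]
270 [(135, 143), (263, 292), (411, 419)]
285 [(138, 146), (264, 290), (409, 417)]
300 [(140, 148), (264, 290), (406, 414)]
315 [(143, 151), (264, 290), (404, 411)]
190 [116, 117, 118, 119, 120, 121, 122, 123, 124, 125, 126]
220 [116, 117, 118, 119, 120, 121, 122, 123, 124, 125, 126]
330 [116, 117, 118, 119, 120, 121, 122, 123, 124, 125, 126]
360 [116, 117, 118, 119, 120, 121, 122, 123, 124, 125, 126]
[0.014, 0.004, 0.126] [-0.008, 0.002, 0.002]
[0.013, 0.003, 0.126] [-0.008, 0.002, 0.002]
[0.014, 0.003, 0.126] [-0.008, 0.003, 0.002]
```

Run:
```python
from plan import *
P,C,J,Q=[],[],[],[]
for i in range(14):
    s=ctrl.sense();W=ctrl.camera_info("wrist");p,Rc=cur();P.append(p);J.append(s["joints"]);Q.append(Rc.as_matrix())
    C.append(np.r_[-W["R"].T@W["t"],R.from_matrix(W["R"]).as_rotvec()]);im=ctrl.capture("wrist")
P,C,J=map(np.array,(P,C,J));print(P.round(1).tolist());print(P.mean(0),P.std(0));print(C.mean(0),C.std(0));print(J.std(0))
T=R.from_matrix(Q).mean().as_matrix();print(T.round(4).tolist());print("cam in tool",T.T@(C.mean(0)[:3]-P.mean(0)))
Wm=W["R"]@T;print(Wm.round(4).tolist())
```

```text
[[534.7, -257.6, 205.4], [534.8, -256.9, 206.3], [534.9, -256.6, 207.0], [535.0, -256.5, 207.6], [535.1, -256.6, 207.9], [535.2, -256.6, 208.1], [535.2, -256.7, 208.2], [535.3, -256.8, 208.2], [535.3, -257.0, 208.2], [535.3, -257.0, 208.1], [535.3, -257.1, 208.0], [535.3, -257.2, 208.0], [535.3, -257.3, 207.9], [535.3, -257.3, 207.9]]
[ 535.12637189 -256.94974222  207.63840623] [0.19288932 0.31854087 0.8184941 ]
[ 6.15956587e+02 -2.58557135e+02  3.49934414e+02 -2.07374047e+00
  2.03052623e+00  3.45569299e-01] [1.47847640e-01 4.00974249e-01 8.61961631e-01 5.11166864e-04
 2.44705709e-04 1.70455983e-03]
[0.00058475 0.00103653 0.00110709 0.00060674 0.00068668 0.00046028]
[[0.9998, 0.0198, -0.0039], [0.0199, -0.9997, 0.0159], [-0.0036, -0.016, -0.9999]]
cam in tool [  80.26726477    0.93512749 -142.6203107 ]
[[-0.0015, 1.0, -0.0016], [-0.9497, -0.002, -0.3131], [-0.3131, 0.001, 0.9497]]
```

```bash
cat > chk.py <<'E'
from plan import *
def chk():
    p,Rc=cur();T=Rc.as_matrix();W=ctrl.camera_info("wrist");im=ctrl.capture("wrist").astype(int)
    gm=(im[:,:,1]-im[:,:,0]>30)&(im[:,:,1]-im[:,:,2]>15)
    L,Rr=[],[]
    for r in range(140,320,5):
        c=np.where(gm[r,60:520])[0]+60
        L.append((r,c[0]-.5));Rr.append((r,c[-1]+.5))
    L,Rr=np.array(L),np.array(Rr);cl=np.polyfit(L[:,0],L[:,1],1);cr=np.polyfit(Rr[:,0],Rr[:,1],1)
    top=np.median([np.where(gm[60:200,c])[0][0]+59.5 for c in range(180,370,10)])
    tl=np.median([np.where(gm[60:200,c])[0][0]+59.5 for c in range(150,190,5)]);tr=np.median([np.where(gm[60:200,c])[0][0]+59.5 for c in range(360,400,5)])
    def res(q): # lid pose in tool: dx,dy,dz,rx,ry,rz
        Lm=np.c_[T[:,0],-T[:,1],-T[:,2]]@R.from_rotvec(q[3:]).as_matrix();o=p+np.c_[T[:,0],-T[:,1],-T[:,2]]@q[:3]
        e=[]
        for x in(75,40,0,-40):
            for y,cf in((80,cl),(-80,cr)):
                u=proj(W,Lm@[x,y,4.]+o)[0];e.append(u[0]-np.polyval(cf,u[1]))
        for y,v in((60,tl),(0,top),(-60,tr)): e.append(proj(W,Lm@[80,y,4.]+o)[0][1]-v)
        return np.r_[e,(q[2]+9.8)*.5,q[4]*30]
    s=least_squares(res,[.4,0,-9.8,0,0,0]);print("tcp",p,"zaxis",T[:,2].round(4),"yaw",np.arctan2(T[1,0],T[0,0]).round(4))
    print("lid in hand",s.x[:3].round(2),"rot deg",np.degrees(s.x[3:]).round(2),"rms",np.sqrt(np.mean(s.fun**2)).round(2))
    A=np.c_[T[:,0],-T[:,1],-T[:,2]];print("lid world",p+A@s.x[:3],(A@R.from_rotvec(s.x[3:]).as_matrix())[:,2].round(4));return s.x
if __name__=="__main__":
    chk();print(ctrl.sense()["force"]);rows(np.array([539.5,-258.1,160]),down(.014),n=4)
E
python3 chk.py; python3 rim.py
```

```text
tcp [ 535.26524261 -257.31845318  207.82994383] zaxis [-0.0042  0.0154 -0.9999] yaw 0.0195
lid in hand [-0.37 -0.91 -8.5 ] rot deg [-0.17 -0.09 -0.14] rms 0.29
lid world [ 534.87474064 -258.1032242   199.31437243] [ 0.0026 -0.0124  0.9999]
[-0.58885517 -0.47093222 -1.58095936]
[0.009, 0.003, 0.1] [-0.005, 0.001, 0.002]
[0.009, 0.003, 0.099] [-0.005, 0.002, 0.001]
[0.009, 0.003, 0.1] [-0.005, 0.001, 0.002]
[0.009, 0.002, 0.099] [-0.005, 0.001, 0.002]
['scene'] [ 5.400e+02 -2.564e+02  3.000e-03] {'-x': (0, np.float64(99.0)), '+y': (9, np.float64(0.0))}
['side'] [ 5.37785e+02 -2.57158e+02  4.40000e-02] {'+y': (0, np.float64(99.0)), '-x': (32, np.float64(4.0)), '+x': (27, np.float64(1.5))}
['w1'] [ 5.39559e+02 -2.58155e+02  1.40000e-02] {'+x': (13, np.float64(0.0)), '-y': (41, np.float64(0.0)), '+y': (45, np.float64(0.0))}
['w2'] [ 5.39164e+02 -2.58239e+02  1.10000e-02] {'+x': (6, np.float64(0.2)), '-y': (45, np.float64(0.0)), '+y': (45, np.float64(-0.5))}
['w1', 'w2'] [ 5.39403e+02 -2.58232e+02  1.40000e-02] {'+x': (6, np.float64(0.0)), '-y': (45, np.float64(0.0)), '+y': (45, np.float64(-0.5))}
['scene', 'side', 'w1', 'w2'] [ 5.38967e+02 -2.58212e+02  1.50000e-02] {'+x': (6, np.float64(0.5)), '-y': (45, np.float64(0.0)), '+y': (45, np.float64(-0.5))}
```

Request:
{"method": "arm_command", "body": {"increments": [{"offset": [0.01, 0.002, 0.13], "dr": [-0.005, 0.001, 0], "hand": -1}, {"offset": [0.01, 0.002, 0.13], "dr": [-0.005, 0.001, -0.003], "hand": -1}, {"offset": [0.01, 0.002, 0.13], "dr": [-0.005, 0.001, 0], "hand": -1}, {"offset": [0.01, 0.002, 0.1], "dr": [-0.005, 0.002, 0.01], "hand": -1}, {"offset": [0, 0, 0.03], "dr": [0, 0, 0], "hand": -1}, {"offset": [0, 0, 0], "dr": [0, 0, 0], "hand": -1}, {"offset": [0, 0, 0], "dr": [0, 0, 0], "hand": -1}, {"offset": [0, 0, 0], "dr": [0, 0, 0], "hand": -1}]}}

```text
time_s: 17.35
eef_pos: [540.2, -257.9, 146.2]
ee_rot: [0.001, 1.0, 0.007, 0.001]
force: [-0.2, -0.8, -1.8]
grip_width: 0.141
grip_force: 97.9
```

Request:
{"method": "arm_command", "body": {"increments": [{"offset": [0, 0, 0], "dr": [0, 0, 0], "hand": -1}, {"offset": [0, 0, 0], "dr": [0, 0, 0], "hand": -1}]}}

```text
time_s: 17.55
eef_pos: [540.0, -257.7, 145.7]
ee_rot: [0.0, 1.0, 0.007, 0.0]
force: [-0.3, -0.1, -1.1]
grip_width: 0.14
grip_force: 97.9
```

Run:
```python
from chk import *
chk();print(ctrl.sense()["force"]);rows(np.array([540,-258.2,140]),down(.014),n=1)
```

```text
tcp [ 539.97358943 -257.73321522  145.72959605] zaxis [ 4.e-04 -6.e-04 -1.e+00] yaw 0.0139
lid in hand [-0.38 -0.89 -8.54] rot deg [-0.17 -0.09 -0.14] rms 0.29
lid world [ 539.61336919 -258.63819283  137.18590491] [-0.0019  0.0036  1.    ]
[-0.23710993 -0.28877067 -0.85372695]
[0.0, 0.004, 0.047] [0.001, -0.0, -0.0]
```

Request:
{"method": "arm_command", "body": {"increments": [{"offset": [0, 0.003, 0.03], "dr": [0, 0, 0], "hand": -1}, {"offset": [0, 0, 0.03], "dr": [0, 0, 0], "hand": -1}, {"offset": [0, 0, 0.02], "dr": [0, 0, 0], "hand": -1}, {"offset": [0, 0, 0], "dr": [0, 0, 0], "hand": -1}]}}

```text
time_s: 18.0
eef_pos: [539.7, -257.9, 135.2]
ee_rot: [-0.0, 1.0, 0.007, -0.0]
force: [0.1, 0.8, -0.6]
grip_width: 0.145
grip_force: 97.9
```

Request:
{"method": "arm_command", "body": {"increments": [{"offset": [0, 0, 0.015], "dr": [0, 0, 0], "hand": -1}, {"offset": [0, 0, 0.015], "dr": [0, 0, 0], "hand": -1}, {"offset": [0, 0, 0], "dr": [0, 0, 0], "hand": -1}, {"offset": [0, 0, 0], "dr": [0, 0, 0], "hand": -1}]}}

```text
time_s: 18.4
eef_pos: [539.9, -258.0, 132.2]
ee_rot: [0.0, 1.0, 0.007, -0.0]
force: [-0.1, 0.0, -1.8]
grip_width: 0.147
grip_force: 97.9
```

Request:
{"method": "arm_command", "body": {"increments": [{"offset": [0, 0, 0.01], "dr": [0, 0, 0], "hand": -1}, {"offset": [0, 0, 0], "dr": [0, 0, 0], "hand": -1}, {"offset": [0, 0, 0.008], "dr": [0, 0, 0], "hand": -1}, {"offset": [0, 0, 0], "dr": [0, 0, 0], "hand": -1}]}}

```text
time_s: 18.8
eef_pos: [539.9, -258.0, 129.9]
ee_rot: [0.0, 1.0, 0.007, -0.0]
force: [-0.5, 0.8, -1.9]
grip_width: 0.144
grip_force: 97.9
```

Request:
{"method": "arm_command", "body": {"increments": [{"offset": [0, 0, 0.006], "dr": [0, 0, 0], "hand": -1}, {"offset": [0, 0, 0], "dr": [0, 0, 0], "hand": -1}, {"offset": [0, 0, 0], "dr": [0, 0, 0], "hand": -1}]}}

```text
time_s: 19.1
eef_pos: [539.9, -258.0, 129.3]
ee_rot: [0.0, 1.0, 0.007, -0.0]
force: [-0.1, -0.5, -1.9]
grip_width: 0.142
grip_force: 97.9
```

Request:
{"method": "arm_command", "body": {"increments": [{"offset": [0, 0, 0.008], "dr": [0, 0, 0], "hand": -1}, {"offset": [0, 0, 0], "dr": [0, 0, 0], "hand": -1}, {"offset": [0, 0, 0], "dr": [0, 0, 0], "hand": -1}]}}

```text
time_s: 19.4
eef_pos: [540.0, -258.1, 129.0]
ee_rot: [0.0, 1.0, 0.007, 0.0]
force: [-1.7, 1.7, 5.0]
grip_width: 0.145
grip_force: 98.8
```

Request:
{"method": "arm_command", "body": {"increments": [{"offset": [0, 0, 0.006], "dr": [0, 0, 0], "hand": -1}, {"offset": [0, 0, 0], "dr": [0, 0, 0], "hand": -1}, {"offset": [0, 0, 0], "dr": [0, 0, 0], "hand": -1}]}}

```text
time_s: 19.7
eef_pos: [540.0, -258.1, 129.0]
ee_rot: [0.0, 1.0, 0.007, 0.0]
force: [-4.1, 2.6, 11.2]
grip_width: 0.14
grip_force: 99.7
```

Request:
{"method": "arm_command", "body": {"increments": [{"offset": [0, 0, -0.005], "dr": [0, 0, 0], "hand": -0.6}, {"offset": [0, 0, 0], "dr": [0, 0, 0], "hand": -0.4}, {"offset": [0, 0, 0], "dr": [0, 0, 0], "hand": -0.2}, {"offset": [0, 0, 0], "dr": [0, 0, 0], "hand": -0.2}, {"offset": [0, 0, -0.1], "dr": [0, 0, 0], "hand": -0.2}, {"offset": [0, 0, -0.3], "dr": [0, 0, 0], "hand": -0.2}, {"offset": [0, 0, -0.4], "dr": [0, 0, 0], "hand": -0.2}, {"offset": [0, 0, -0.4], "dr": [0, 0, 0], "hand": -0.2}]}}

```text
time_s: 20.5
eef_pos: [539.6, -257.7, 274.8]
ee_rot: [0.0, 1.0, 0.007, 0.0]
force: [0.4, -0.9, 0.0]
grip_width: 0.397
grip_force: 0.0
```

Run:
```python
from plan import *
s=ctrl.sense();print(s["eef_pos"],s["grip_width"],s["force"])
a=ctrl.capture("side")[140:335,225:405,::-1];b=ctrl.capture("wrist")[:,:,::-1];D=ctrl.camera_info("side")
c=np.array([[x,y,124] for x,y in((-80,-80),(80,-80),(80,80),(-80,80))],float)
c=R.from_euler("z",.014).apply(c)+[539.6,-258.2,0];print((proj(D,c)-[225,140])*400/180)
cv2.imwrite("pics/end.png",np.hstack([cv2.resize(a,(400,433),interpolation=cv2.INTER_CUBIC),cv2.copyMakeBorder(cv2.resize(b,(400,300)),0,133,0,0,0)]))
```

```text
[ 539.58487291 -257.73100882  274.83136403] 0.39702971830181855 [ 0.39898174 -0.94679538  0.02681288]
[[118.49561706 302.15593533]
 [262.09985495 287.72713114]
 [229.67859498 202.3050189 ]
 [100.89808568 213.69564567]]
```

View pics/end.png

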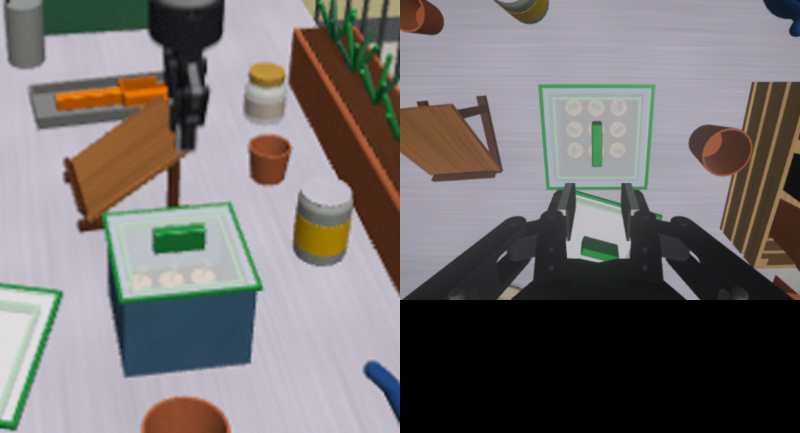

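The lid sits level on the planter: its side-view corners at (118,300), (262,288), (231,204) and (103,214) match the seated prediction within about 2 px. The scoop lies in the tray, the bystanders are in place, and the robot is clear.

```bash
python3 -c "
from rig import ctrl
print(ctrl.finish_job())"
```

```text
the job is handed in; nothing more can be done
None
```

The job is handed in at about 20.5 s: the scoop lies flat, hollow side up, in the tray, and the lid sits level and fully down on the planter with its lip inside the rim.

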